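# Fit the sprung roller into the wrap dispenser and lock it

## Task

Take the blue sprung roller off its wooden stand and fit it into the wrap dispenser: slide the sprung pin down the slotted cheek while pressing the roller towards that cheek, so that it clears the other cheek, then let it spring out so that both ends sit in their recesses. Once the roller is in and let go, push the red catch lever over its centre so that it snaps shut across the roller's neck. Leave the things standing round about where they are.

Things in the scene. Friction and masses are not known exactly. Their poses are not given: they have to be found in the camera images.
- dispenser: White and grey wrap dispenser, fixed, 216 mm wide (y). Origin on the table under the seat; x to its back (away from the robot), y to its left (slotted cheek), z up. Two cheeks, inner faces at y = +85 and -85 mm, lean forward by 30 degrees. Base plate top 10 mm above the table
- seat (a point): Where the middle of the fitted roller lies: half-way between the recesses, 140 mm above the table, axes as the dispenser's. In these axes call u = (-0.5, 0, 0.866) (the slot's line, 30 degrees forward of up) and v = (0.866, 0, 0.5) (square to it, up and back), both measured from the seat
- channel_mouth (a point): Top end of the open channel in the left cheek (y = 85 mm, u = 70, v = 0). The channel runs along u, is 14 mm wide (v) and 10 mm deep (floor at y = 95), flares from u = 47 up to its open top at u = 70, and is closed below at u = -7. The cheek spans v = -29 to 31 mm, u = -26 to 71
- recess_left (a point): Recess for the plunger in the floor of the left channel, at u = v = 0, y = 95 mm: a hole 14 mm square, 6 mm deep (down to y = 101)
- recess_right (a point): Recess for the stub in the right cheek's inner face, at u = v = 0, y = -85 mm: a hole 14 mm square, 10 mm deep. That face is plain up to u = 24; above, up to u = 40, its top edge is bevelled outwards. No channel on this side
- guard_edge (a point): Middle of the front edge of the guard grille that stands tipped up (fixed): steel bars 40 mm apart in a frame, flat, at v = 87 to 96 mm from u = -12 to 180, over the full width. An upright tool at the seat would hit it; a tool tilted to point along -u (30 degrees from upright, leaning to the robot) stays clear of it
- roller_mid (a point): Middle of the blue barrel of the sprung roller, on its axis: grip here, firmly. Axis along its y, +y to the orange sleeve and sprung steel plunger. Barrel 26 mm diameter, y = -60 to 60 mm. At -y a neck of 12 mm diameter to -81, flange of 18 mm to -85, round-ended stub of 10 mm. At +y the sleeve, 18 mm, to 70, then the round-ended plunger, 10 mm
- roller: The sprung roller as a whole, 110 to 210 g: same point and axes as roller_mid. It starts lying level in its stand, axis 60 mm above the table, +y roughly to the left. Fitted, its flange rests on the right cheek and the plunger stays pressed in by about 3 mm
- stub_tip (a point): End of the roller's plain stub (grey), 91 mm from its middle
- plunger_tip (a point): Outer end of the sprung plunger, 104 mm from the roller's middle when free
- plunger (a joint): How far the plunger is pressed into the roller: 0 free (1.5 N) to 0.022 m (4 N), springs back. With its tip on the floor of the channel, it must be pressed in by 17 mm for the stub to clear the right cheek by 2 mm (roller middle then 8 mm left of the seat)
- stand: Wooden stand that carries the roller, fixed, 64 mm (x) by 110 mm (y), 60 mm high: two V saddles at y = -36 and +36 mm, each 10 mm thick, roller along its y. Origin under its middle, on the table
- catch_pivot (a point): Pivot of the catch at the inner side of the right cheek; it turns about the dispenser's y axis. At y = -74 mm, u = 14, v = -38 mm
- catch_knob (a point): Centre of the round red knob (18 mm diameter) at the end of the catch's arm (8 mm thick), 62 mm from the pivot
- catch (a joint): Angle of the red catch lever: 0 open (arm 60 degrees forward of upright, towards the robot), 1.05 upright, where it is on the centre of its spring, 2.09 shut (arm along v, across the roller's neck). Pushed back at 33 mm or more from the pivot with about 4 N until past 1.05, it snaps to 2.09 by itself
- jam_jar: Glass jam jar with ochre lid, 60 mm diameter, 85 mm high; bystander, origin under its centre
- spice: Spice jar with black cap, 41 mm diameter, 105 mm high; bystander, origin under its centre
- shaker: Glass shaker with grey top, 44 mm diameter, 90 mm high; bystander, origin under its centre

How it is judged:
On the way, in this order (a step that is already met when the one before it is completed fails the run):
1. the roller is lifted off its stand, with the catch open (height (world z) of roller_mid above 0.1 m and value of joint catch below 0.4 rad), for 0.1 s.
2. the roller sits in both recesses, let go by the fingers, with the catch still open (distance between roller_mid and seat below 0.007 m and y of stub_tip in the frame of dispenser below -0.0875 m and y of plunger_tip in the frame of dispenser above 0.0975 m and angle between the y axis of roller and the y axis of dispenser, either way round below 0.06 rad and value of joint catch below 0.4 rad and contact force between the fingers and roller below 0.1 N), for 0.2 s.
At the end, for the whole second after the job is handed in: The roller lies at rest (under 0.02 m/s) in both recesses (middle within 7 mm of the seat, parallel to the dispenser within 0.06 rad, stub at least 2.5 mm inside the right cheek's recess and plunger at least 2.5 mm past the channel floor into its recess), and the catch is shut (over 1.9 rad) (distance between roller_mid and seat below 0.007 m and y of stub_tip in the frame of dispenser below -0.0875 m and y of plunger_tip in the frame of dispenser above 0.0975 m and angle between the y axis of roller and the y axis of dispenser, either way round below 0.06 rad and value of joint catch above 1.9 rad and linear speed of roller below 0.02 m/s); the robot touches nothing.
It fails at once if the jam jar is pushed more than 40 mm or tipped over (distance of jam_jar from where it was at the start of the episode above 0.04 m or angle between jam_jar's own z axis and vertical above 0.5 rad).
It fails at once if the spice jar is pushed more than 40 mm or tipped over (distance of spice from where it was at the start of the episode above 0.04 m or angle between spice's own z axis and vertical above 0.5 rad).
It fails at once if the shaker is pushed more than 40 mm or tipped over (distance of shaker from where it was at the start of the episode above 0.04 m or angle between shaker's own z axis and vertical above 0.5 rad).
It also fails if it takes over 61 s, if anything falls off the work surface, if the arm or the gripper's body presses on something with over 40 N, if the wrist force passes 120 N, or if a joint passes its speed limit or range.

## Robot

A 6-joint arm with a two-finger parallel gripper is mounted at the origin on the work surface; the furniture and walls round the work are solid. World frame = base frame: x ahead of the robot, y to its left, z up, the work surface at z = 0. Lengths are in m, angles in rad, forces in N, time in s.
With the tool pointing down it reaches from about 0.375 to 0.975 m from the base axis. Payload 3.8 kg.
Tool frame: the origin (TCP) lies midway between the tips of the shut fingers; the grasp point (between the pads) lies 19 mm behind it; z points along the fingers, y is the direction in which the jaws open and shut (so a half turn about z gives the same grasp; the last joint's range is limited). The gripper opens to 85 mm and grips with 20 to 120 N. Pads are 22 mm wide; open, the fingers measure 114 mm over their backs; the gripper's body (76 mm by 85 mm) begins 54 mm behind the grasp point. The pads swing forward as they close: fully open they stand 13 mm farther back than shut.
Start: joints at [-1.178, 0.264, 1.604, -0, 1.274, -0.037], TCP at [0.281, -0.614, 0.231] pointing down, gripper open.
Joint ranges: [-2.63, 2.63], [-0.94, 2.18], [0.31, 2.57], [-1.31, 4.45], [0, 2.66], [-2.55, 2.55]. Speed limits (rad/s): [2.57, 2.57, 3.14, 3.14, 3.14, 3.14].

## Interface

Orientations are given as a rotation vector (axis times angle).
In Python, from workcell import bot gives the robot as it stands. The module is installed in compiled form; this text tells all that it offers.
- The arm moves only by the tool move_arm, never from a script. Its argument "steps" is a list of rows, each a list of 5 numbers: the shift along the tool's x, y, z in mm, then the turn about the tool's z in degrees, then the opening in per cent of the stroke, from 0 (shut) to 100 (fully open). In form: [[tx, ty, tz, turn, claw], ...]. A call has 1 to 20 rows; each row is the pose to reach, as a shift and turn from the pose commanded when the call began, along the tool's axes at that moment; what a row does not reach only later rows make up. A row lasts 1/10 s, in which the tool goes at most 50 mm and 8.59 degrees, less where a joint would pass 70% of its speed; a pose out of reach is approached as far as the arm can. A call with a gripper value outside its range is refused whole. The fingers move at their own pace and stop on an object; "newtons" is the grip in N (left out, the last holds). Time passes only in rows, so rows that repeat a pose let the fingers close. It gives the time, the measured TCP pose, the force and the opening at its end, in the units of the state.
- bot.read_state(): the state, without advancing time (a new reading comes with each control period).
- bot.read_camera(name): name is "side" or "top" or "wrist"; returns a dict with "pixels" (400x640x3 uint8, red, green, blue), "depth" (400x640 float32, m along the optical axis (not along the pixel's ray), 0 where there is no reading), "fovy" (degrees; the focal length in pixels is half the picture's height over the tangent of half this angle, whatever the lens; pixels are square), "cx", "cy" (the principal point, pixels), "k1" (the pictures are not rectified: a ray, as slopes to the right and down, at radius r is drawn at 1 + k1 r^2 times it, then the intrinsics apply), "xyz" and "attitude" of the camera in the world. Camera axes: x right, y up, looking along -z (the intrinsics and any distortion apply to the point x, -y, -z); pixel columns grow to the right and rows downward; lengths in m; the calibration is good to about 2 mm. A picture is of the moment at which its call begins.
- bot.finish_job(): hands the job in, once; it reports no verdict.
The state is a dict: "time": time; "q": joint angles; "joint_vel": joint speeds; "joint_torque": joint torques, N m; "tool_pos": TCP position; "tcp_rot": TCP orientation; "wrist_force": force on the tool from outside, world axes, zero at the start; "torque": the same for the moment, N m; "width": opening from 0.0 (shut) to 1.0 (fully open).
Only numpy, scipy, OpenCV 4.12 (cv2) and the standard library are available. Lean on these libraries where they do the work, as an engineer would, in place of code of your own. Each camera call takes 0.05 s, during which the arm holds its last target.

## Working session

There is one attempt and no reset: what is moved stays moved. The work goes in short steps, Python scripts to look and compute and a tool call to move; the robot and the scene stay as the last step left them, time stands still between calls to the robot, and variables do not carry over. Pictures are saved under pics/ and viewed, and the job is handed in when it is done.

Besides the shell and the picture viewer there is one more tool, called after "Request:" by a JSON object that holds its "fn" and its "kwargs", one argument or row to a line. move_arm: Moves the arm, as the interface text tells. Its arguments: {"type":"object","properties":{"steps":{"type":"array","items":{"type":"array","items":{"type":"number"}}},"newtons":{"type":"number"}},"required":["steps"]}

```bash
mkdir -p pics; cat > h.py <<'E'
import numpy as np, cv2
from scipy.spatial.transform import Rotation as R
from workcell import bot
def shot(name,fn):
    c=bot.read_camera(name); np.savez(f'{fn}.npz',**{k:v for k,v in c.items()})
    cv2.imwrite(f'pics/{fn}.png',c['pixels'][:,:,::-1]); return c
def load(fn):
    d=np.load(f'{fn}.npz'); return {k:d[k] for k in d.files}
def Rm(a):
    a=np.array(a,float)
    return a if a.shape==(3,3) else (R.from_rotvec(a).as_matrix() if a.shape==(3,) else R.from_quat(a).as_matrix())
def cloud(c):
    H,W=c['depth'].shape; f=H/2/np.tan(np.radians(float(c['fovy']))/2)
    v,u=np.mgrid[0:H,0:W]
    K=np.array([[f,0,float(c['cx'])],[0,f,float(c['cy'])],[0,0,1]])
    p=cv2.undistortPointsIter(np.stack([u,v],-1).reshape(-1,1,2).astype(np.float64),K,np.array([float(c['k1']),0,0,0]),None,None,(3,50,1e-9)).reshape(H,W,2)
    d=c['depth']
    P=np.stack([p[...,0]*d,-p[...,1]*d,-d],-1)
    return P@Rm(c['attitude']).T+np.array(c['xyz'])
def proj(c,P):
    P=np.atleast_2d(P); H=c['depth'].shape[0]; f=H/2/np.tan(np.radians(float(c['fovy']))/2)
    q=(P-np.array(c['xyz']))@Rm(c['attitude']); x=q[:,0]/-q[:,2]; y=-q[:,1]/-q[:,2]; r2=x*x+y*y; s=1+float(c['k1'])*r2
    return np.stack([float(c['cx'])+f*x*s,float(c['cy'])+f*y*s],-1)
E
python3 - <<'E'
from h import *
s=bot.read_state(); print(s)
for n in ['side','top','wrist']:
    c=shot(n,n+'0'); print(n,c['fovy'],c['cx'],c['cy'],c['k1'],c['xyz'],c['attitude'])
print(bot.read_state()['time'])
E
```

```text
{'time': 0.0, 'q': array([-1.17791944e+00,  2.64744556e-01,  1.60540303e+00,  1.49434759e-05,
        1.27371305e+00, -3.69128644e-02]), 'joint_vel': array([ 0.00095295, -0.0018194 ,  0.00078054,  0.00042414,  0.00042827,
       -0.00068956]), 'joint_torque': array([ 8.87639289e-04, -5.15105653e+01, -3.67314041e+01,  2.18367268e-04,
        1.28442337e-02,  1.63956247e-05]), 'tool_pos': array([ 0.28096638, -0.61291998,  0.22995216]), 'tcp_rot': array([-3.06715044e+00, -6.69444769e-01,  6.08209246e-04]), 'wrist_force': array([ 0.57759642,  0.15681288, -0.05136432]), 'torque': array([-0.04060982,  0.02001194,  0.0174308 ]), 'width': 1.0043661359854126}
side 50.09141973647483 324.9819710133337 199.03546662298336 -0.00704493265135206 [0.29639301 1.05437813 0.70786315] [ 0.11527171 -1.44655813 -2.59493608]
top 54.80169544580447 321.61315908016036 205.74028630984634 -0.04472587770225631 [0.32023747 0.26522663 1.06445146] [ 0.10821005 -0.1241271  -1.56734927]
wrist 64.85943320432762 318.4015734065781 197.88751902409447 -0.04212850631149791 [ 0.35349291 -0.58237254  0.37334637] [-0.2762513   0.18027779 -1.13022712]
0.15
```

View pics/side0.png

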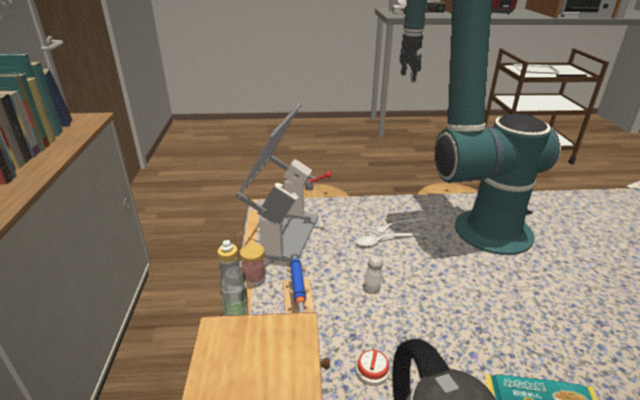

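View pics/top0.png

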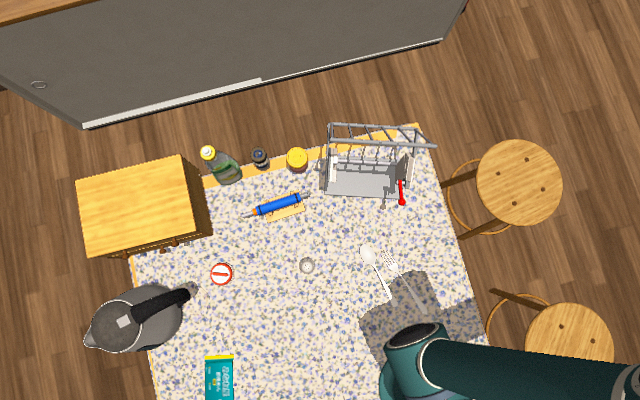

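View pics/wrist0.png

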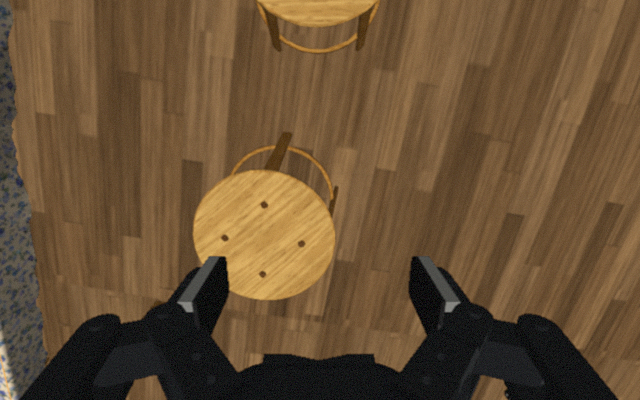

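```bash
python3 - <<'E'
from h import *
for n in ['top0','side0']:
    c=load(n); P=cloud(c); px=c['pixels']
    cv2.imwrite(f'pics/{n}_crop.png',cv2.resize(px[90:300,180:460,::-1] if n=='top0' else px[90:330,200:420,::-1],None,fx=2.8 if n=='top0' else 2.4,fy=2.8 if n=='top0' else 2.4,interpolation=cv2.INTER_CUBIC))
    hsv=cv2.cvtColor(px,cv2.COLOR_RGB2HSV)
    h,s,v=[hsv[...,i].astype(int) for i in range(3)]
    blue=(h>100)&(h<125)&(s>150)&(v>60)
    red=((h<6)|(h>174))&(s>170)&(v>80)
    for nm,m in [('blue',blue),('red',red)]:
        nn,lab,st,ce=cv2.connectedComponentsWithStats(m.astype(np.uint8))
        for i in range(1,nn):
            if st[i,4]>20:
                Q=P[lab==i]; Q=Q[c['depth'][lab==i]>0]
                print(n,nm,st[i],ce[i].round(1),np.median(Q,0).round(4),Q.min(0).round(3),Q.max(0).round(3))
    for (u,vv) in [(300,160),(330,280),(200,300)] if n=='top0' else []:
        print(u,vv,P[vv,u])
E
```

```text
top0 blue [256 193  45  22 374] [278.  203.7] [0.4731 0.3684 0.0717] [0.447 0.312 0.058] [0.502 0.426 0.08 ]
top0 red [398 180   8  25  92] [400.7 193.6] [0.4824 0.0664 0.1594] [0.458 0.059 0.135] [0.523 0.074 0.175]
300 160 [0.58777986 0.31181716 0.08217882]
330 280 [ 0.27480243  0.23159208 -0.00300156]
200 300 [0.22122768 0.58248232 0.00207572]
side0 blue [291 259  14  39 309] [297.  278.1] [0.4765 0.3745 0.0701] [0.449 0.312 0.064] [0.501 0.43  0.074]
side0 red [312 172  19   9  41] [323.7 175.8] [0.4694 0.0703 0.1635] [0.459 0.063 0.141] [0.509 0.077 0.173]
side0 red [371 351   5  18  27] [373.2 360. ] [0.2938 0.5299 0.0384] [0.292 0.508 0.035] [0.297 0.545 0.041]
side0 red [359 360  29  18 125] [372.1 372.3] [0.2945 0.5479 0.0258] [0.267 0.525 0.021] [0.32  0.554 0.03 ]
```

View pics/top0_crop.png

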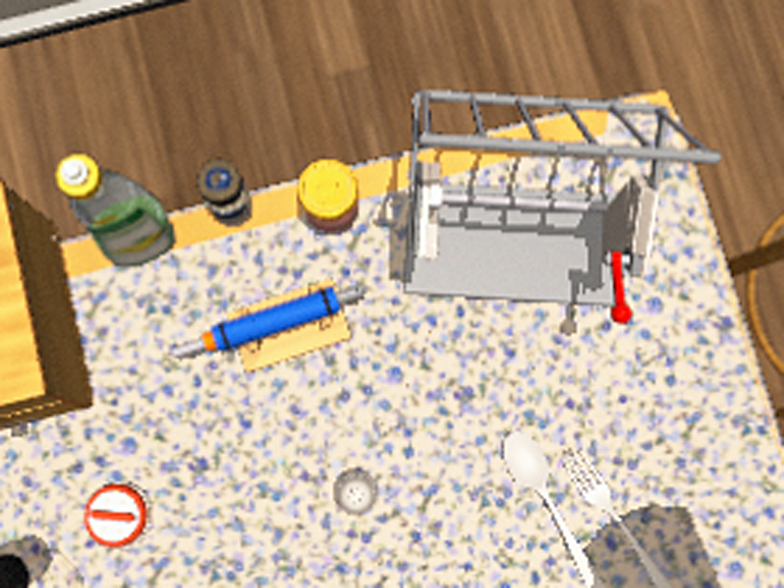

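View pics/side0_crop.png

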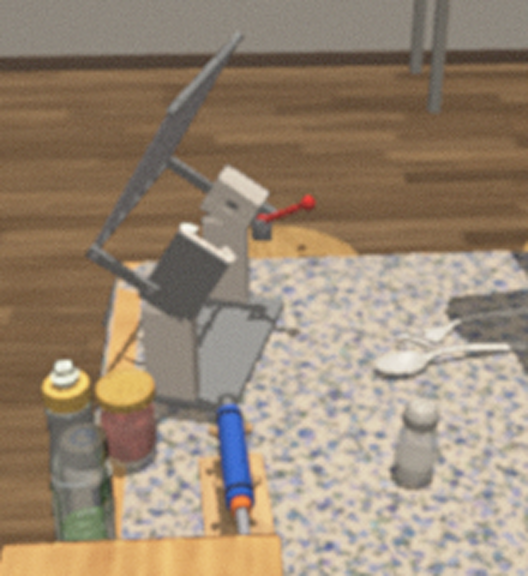

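```bash
python3 - <<'E'
from h import *
from scipy.optimize import least_squares
# roller
pts=[]
for n in ['top0','side0']:
    c=load(n); P=cloud(c); px=c['pixels']
    hsv=cv2.cvtColor(px,cv2.COLOR_RGB2HSV); h,s,v=[hsv[...,i].astype(int) for i in range(3)]
    m=((h>100)&(h<125)&(s>150)&(v>60)).astype(np.uint8)
    nn,lab,st,ce=cv2.connectedComponentsWithStats(m); i=1+np.argmax([st[j,4] if (c['depth'][lab==j]>0).any() and abs(np.median(P[lab==j][:,2])-.07)<.02 else 0 for j in range(1,nn)])
    m=cv2.erode((lab==i).astype(np.uint8),np.ones((3,3)))>0
    Q=P[m]; pts.append(Q)
    # axis direction fit
    def res(p,Q=Q):
        d=np.array([p[2],1,0]); d/=np.linalg.norm(d); a=np.array([p[0],.37,p[1]]); r=Q-a; r=r-np.outer(r@d,d); return np.linalg.norm(r,axis=1)-.013
    s=least_squares(res,[.47,.06,-.2],loss='soft_l1',f_scale=.001); d=np.array([s.x[2],1,0]); d/=np.linalg.norm(d)
    Qf=P[lab==i]; t=(Qf-np.array([s.x[0],.37,s.x[1]]))@d
    print(n,s.x,np.abs(s.fun).mean(),np.percentile(t,[0,1,99,100]),'yaw',np.degrees(np.arctan(-s.x[2])))
    mid=np.array([s.x[0],.37,s.x[1]])+d*np.mean(np.percentile(t,[1,99])); print('mid',mid)
E
```

```text
top0 [ 0.47620794  0.06047839 -0.33882043] 0.010684987938670914 [-0.05941449 -0.05856695  0.05643708  0.05804879] yaw 18.717430474957034
mid [0.47654968 0.36899139 0.06047839]
side0 [ 0.47758068  0.05825368 -0.33338526] 0.0007930605413936364 [-0.05926364 -0.05585066  0.05814653  0.0601418 ] yaw 18.43762633543488
mid [0.47721762 0.37108901 0.05825368]
```

```bash
python3 - <<'E'
from h import *
allp=[]
for n in ['top0','side0']:
    c=load(n); P=cloud(c); 
    m=(c['depth']>0)&(P[...,0]>.4)&(P[...,0]<.75)&(P[...,1]>0)&(P[...,1]<.28)&(P[...,2]>.005)&(P[...,2]<.45)
    Q=P[m]; C=c['pixels'][m]; np.savez(f'disp_{n}.npz',Q=Q,C=C)
    # normals via image gradient
    print(n,len(Q))
    b=(np.abs(Q[:,2]-.01)<.005); print(' base pts',b.sum(),Q[b].min(0),Q[b].max(0))
    # three orth views
    for nm,(i,j) in {'xy':(0,1),'xz':(0,2),'yz':(1,2)}.items():
        im=np.full((480,480,3),255,np.uint8)
        lo={0:.4,1:.0,2:0.}; 
        a=((Q[:,i]-lo[i])/.4*480).astype(int).clip(0,479); bb=479-((Q[:,j]-lo[j])/.4*480).astype(int).clip(0,479)
        im[bb,a]=C[:,::-1]; cv2.imwrite(f'pics/o_{n}_{nm}.png',im)
ims=[np.hstack([cv2.imread(f'pics/o_{n}_{k}.png')[:, :] for k in ['xy','xz','yz']]) for n in ['top0','side0']]
o=np.vstack(ims); cv2.imwrite('pics/ortho.png',cv2.resize(o,(800,533),interpolation=cv2.INTER_AREA))
E
```

```text
top0 4827
 base pts 2425 [0.40224782 0.0008921  0.00500407] [0.67749469 0.27826889 0.0149939 ]
side0 4968
 base pts 1203 [0.49903989 0.03202808 0.00503935] [0.59833018 0.24874881 0.01447043]
```

View pics/ortho.png

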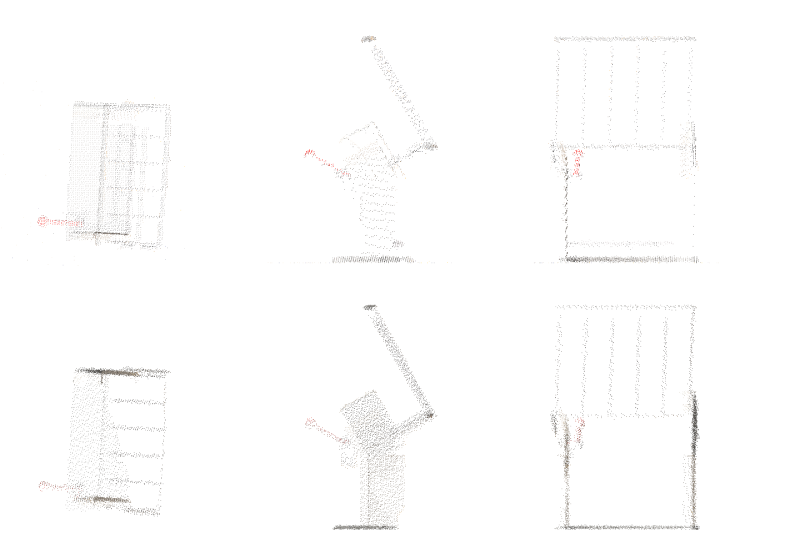

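```bash
cat > fit.py <<'E'
from h import *
from scipy.optimize import least_squares
Q={n:np.load(f'disp_{n}.npz') for n in ['top0','side0']}
C={n:Q[n]['C'] for n in Q}; Q={n:Q[n]['Q'] for n in Q}
def loc(P,p):
    c,s=np.cos(p[2]),np.sin(p[2]); d=P[:,:2]-p[:2]
    x=c*d[:,0]+s*d[:,1]; y=-s*d[:,0]+c*d[:,1]; z=P[:,2]-.14
    return x,y,z,-.5*x+.866*z,.866*x+.5*z
p=np.array([.555,.137,-.06])
for n in Q:
    for it in range(8):
        x,y,z,u,v=loc(Q[n],p); 
        w=12e-3 if it<4 else 5e-3
        core=(u>-.02)&(u<.065)&(v>-.026)&(v<.028)
        A=core&(abs(y+.085)<w)&(u<.024)      # right inner
        B=core&(abs(y-.108)<w)      # left outer
        yy=np.r_[y[A]+.085,y[B]-.108]; xx=np.r_[x[A],x[B]]
        M=np.c_[np.ones(len(yy)),xx]; w_=np.ones(len(yy))
        k=np.linalg.lstsq(M,yy,rcond=None)[0]
        # update: y err = k0+k1 x
        p[2]+=k[1]; c,s=np.cos(p[2]),np.sin(p[2]); p[0]+=-s*k[0]; p[1]+=c*k[0]
    print(n,'y fit',A.sum(),B.sum(),'med A',np.median(y[A]),'B',np.median(y[B]) if B.any() else None,p,np.degrees(p[2]))
    # base front/rear edge
    x,y,z,u,v=loc(Q[n],p)
    b=(abs(z+.13)<.006)&(abs(y)<.08); print(' base x',np.percentile(x[b],[0.5,2,98,99.5]) ,'z med',np.median(z[b]))
    e=[]
    for yy in np.arange(-.08,.081,.01):
        m=b&(abs(y-yy)<.005); 
        if m.sum()>3: e.append((yy,x[m].min()))
    e=np.array(e); print(' front edge fit',np.polyfit(e[:,0],e[:,1],1))
    m=(abs(y)<.12)&(u>0.02)&(u<.17)&(v>.07)&(v<.115); print(' grille v',np.percentile(v[m],[1,5,25,50,75,95,99]),'y',y[m].min(),y[m].max())
    hs=C[n].astype(int); r=(hs[:,0]>120)&(hs[:,1]<50)&(hs[:,2]<50)
    kn=r&(x<-.085+.02); 
    print(' red: x',x[r].min(),x[r].max(),'y',np.median(y[r]),'z',z[r].min(),z[r].max(),'u,v')
    m=(abs(y)<.112)&(abs(y)>.08)&(v>-.029)&(v<.03)&(u>.06)&(u<.08); print(' top u',np.percentile(u[m],[5,50,95]) if m.any() else 0)
    m=(abs(y)<.112)&(abs(y)>.08)&(v>-.04)&(v<-.02)&(u>0)&(u<.06); print(' front v',np.percentile(v[m],[5,50,95]) if m.any() else 0, m.sum())
E
python3 fit.py
```

```text
top0 y fit 89 67 med A -0.0835821807471694 B 0.10768456545644452 [0.55499698 0.13370452 0.04346686] 2.49046787716976
 base x [-0.06141387 -0.05366103  0.06245637  0.06751427] z med -0.12961878895820422
 front edge fit [ 0.34722189 -0.07828999]
 grille v [0.08776524 0.088817   0.09435409 0.10027004 0.10671179 0.11071994
 0.1119729 ] y -0.10378520631520483 0.10943031132914025
 red: x -0.09993195472552598 -0.035509227775150094 y -0.06455778486307896 z -0.002176395031224909 0.035236223753295826 u,v
 top u [0.0603223  0.06192866 0.06500301]
 front v [-0.03891198 -0.02814379 -0.02097615] 52
side0 y fit 246 592 med A -0.08392395397764177 B 0.10769200580125435 [ 0.55500969  0.13432987 -0.03829299] -2.1940265606265243
 base x [-0.05124365 -0.04933497  0.03444858  0.03885418] z med -0.1316287229720579
 front edge fit [ 0.01852003 -0.05011917]
 grille v [0.09448077 0.09515652 0.09689937 0.0983565  0.09977909 0.10219824
 0.10341744] y -0.10002776529592057 0.11071571839026965
 red: x -0.0918662618163057 -0.051987494924087906 y -0.06395047109341792 z 0.0023496987173138306 0.02669774694590743 u,v
 top u [0.06047752 0.06281981 0.06554309]
 front v [-0.03653219 -0.02672125 -0.02079462] 37
```

```bash
cat > fit2.py <<'E'
from fit import *
print('-----')
def box(a,lo,hi):
    lo=np.array(lo);hi=np.array(hi);c=(lo+hi)/2;h=(hi-lo)/2
    q=np.abs(a-c)-h
    return np.linalg.norm(np.maximum(q,0),axis=1)+np.minimum(q.max(1),0)
def dist(P,p):
    x,y,z,u,v=loc(P,p); a=np.c_[u,v,y]; z=z-p[3]
    u=-.5*x+.866*z; v=.866*x+.5*z; a=np.c_[u,v,y]
    d=[box(a,[-.026,-.029,.085],[.071,.031,.108]), box(a,[-.026,-.029,-.108],[.024,.031,-.085])]
    # grille: bars unknown radius -> frame edges slab
    d.append(np.maximum(np.abs(v-.0915)-.0045, np.maximum(u-.18,-.012-u)))
    # catch
    piv=np.array([.014,-.038,-.074]); k=np.array([-.5*-.0537+.866*.031, .866*-.0537+.5*.031,0]);k/=np.linalg.norm(k)
    t=np.clip((a-piv)@k,0,.055); cap=np.linalg.norm(a-piv-np.outer(t,k),axis=1)-.004
    knob=np.linalg.norm(a-piv-.062*k,axis=1)-.009
    d+= [cap,knob]
    return np.array(d)
if __name__=='__main__':
  for n in Q:
    hs=C[n].astype(int); r=(hs[:,0]>120)&(hs[:,1]<50)&(hs[:,2]<50)
    p=np.array([.555,.137,-.05,0.])
    for it in range(15):
        D=dist(Q[n],p); D[3:,~r]=1; D[:3,r]=1
        x,y,z,u,v=loc(Q[n],p)
        D[0,(u>.066)]=1 ; 
        k=np.argmin(np.abs(D),0); dm=np.abs(D).min(0); th=.012 if it<6 else .005
        sel=dm<th; base=(abs(z+.13)<.005)
        sel&=~base
        S=Q[n][sel]; kk=k[sel]
        wts=np.zeros(len(S))
        for j in range(5):
            if (kk==j).any(): wts[kk==j]=1/np.sqrt(max((kk==j).sum(),40))
        f=lambda p:np.r_[dist(S,p)[kk,np.arange(len(S))]*wts*10, (p[3])/.01*.001]
        s=least_squares(f,p,loss='soft_l1',f_scale=.002); p=s.x
    print(n,p,np.degrees(p[2]),[((kk==j).sum(),round(float(np.median(dist(S,p)[j,kk==j]))*1000,1)) for j in range(5) if (kk==j).any()])
    for (a,b,nm) in [(0,2,'x')]: pass
    x,y,z,u,v=loc(Q[n],p)
    g=(v>.075)&(v<.115)&(u>.02)&(u<.17); print(' grille y ext',np.percentile(y[g],[0.5,99.5]),'v',np.percentile(v[g],[2,50,98]))
    g=(v>.075)&(v<.11)&(u>.165)&(abs(y)<.11); print(' top bar line v vs y',np.polyfit(y[g],v[g],1),'x vs y',np.polyfit(y[g],x[g],1))
    A=(abs(y+.085)<.006)&(u>-.02)&(u<.02)&(v>-.026)&(v<.028); print(' right inner: y vs x',np.polyfit(x[A],y[A],1),A.sum())
    B=(abs(y-.108)<.006)&(u>-.02)&(u<.06)&(v>-.026)&(v<.028); print(' left outer',np.polyfit(x[B],y[B],1),B.sum())
    b=(abs(z+.13)<.006)&(x<-.03); e=[]
    for yy in np.arange(-.08,.081,.01):
        m=b&(abs(y-yy)<.005)
        if m.sum()>3: e.append((yy,np.sort(x[m])[1]))
    e=np.array(e); e=e[abs(e[:,1]-np.median(e[:,1]))<.006]; print(' front edge',np.polyfit(e[:,0],e[:,1],1),len(e))
E
python3 fit2.py | sed '1,/-----/d'
```

```text
top0 [ 0.56164259  0.1354261  -0.05849804  0.00140118] -3.351690613113348 [(np.int64(134), -0.3), (np.int64(227), -0.1), (np.int64(1076), -1.3), (np.int64(50), 0.5), (np.int64(36), -0.8)]
 grille y ext [-0.09968395  0.10380396] v [0.09089107 0.09502434 0.09646876]
 top bar line v vs y [0.00445483 0.09358384] x vs y [ 0.00449682 -0.00848125]
 right inner: y vs x [-0.00556947 -0.08563914] 75
 left outer [0.09045646 0.10772497] 26
 front edge [ 0.00329952 -0.05750764] 15
side0 [ 0.5599449   0.1345471  -0.06514371 -0.0038901 ] -3.7324598908745656 [(np.int64(857), -0.8), (np.int64(403), 1.3), (np.int64(885), -0.5), (np.int64(3), 2.3), (np.int64(3), -0.0)]
 grille y ext [-0.0987027   0.10806339] v [0.09151075 0.09354534 0.09640908]
 top bar line v vs y [-0.00254249  0.09433909] x vs y [-0.00043929 -0.00611578]
 right inner: y vs x [ 0.00672746 -0.0841236 ] 223
 left outer [0.01868413 0.1072835 ] 607
 front edge [-0.00907123 -0.05383583] 17
```

```bash
python3 - <<'E'
from h import *
s=bot.read_state(); print(Rm(s['tcp_rot']).round(3)); print(s['tool_pos'])
for fn in ['wrist0']:
    c=load(fn); T=Rm(s['tcp_rot']); print('cam in tool', (T.T@(np.array(c['xyz'])-s['tool_pos'])).round(4)); print((T.T@Rm(c['attitude'])).round(3))
E
```

```text
[[ 0.909  0.417 -0.001]
 [ 0.417 -0.909  0.002]
 [ 0.    -0.002 -1.   ]]
[ 0.28102024 -0.61308839  0.23021293]
cam in tool [ 0.0787  0.002  -0.1431]
[[ 0.001  0.952  0.307]
 [ 1.    -0.001  0.   ]
 [ 0.001  0.307 -0.952]]
```

Request:
{"fn": "move_arm", "kwargs": {
  "steps": [
    [0,0,-160,0,100],
    [0,0,-320,0,100],
    [0,0,-320,0,100],
    [0,0,-320,0,100],
    [0,0,-320,0,100],
    [0,0,-320,0,100],
    [590,-360,-320,-62,100],
    [590,-360,-320,-62,100],
    [590,-360,-320,-62,100],
    [590,-360,-320,-62,100],
    [590,-360,-320,-62,100],
    [590,-360,-320,-62,100],
    [590,-360,-320,-62,100],
    [590,-360,-320,-62,100],
    [590,-360,-320,-62,100],
    [590,-360,-320,-62,100],
    [590,-360,-320,-62,100],
    [590,-360,-320,-62,100],
    [590,-360,-320,-62,100],
    [590,-360,-320,-62,100]
  ]
}}

```text
time: 2.15
tool_pos: [0.6686, -0.0379, 0.5506]
tcp_rot: [-2.284, -2.156, 0.0]
wrist_force: [1.0, -0.7, -0.6]
width: 1.0
```

```bash
python3 - <<'E'
from h import *
c=load('top0');P=cloud(c)
for u,v in [(200,60),(300,60),(400,30),(440,10),(200,10),(520,150)]: print(u,v,P[v,u].round(3))
c=load('side0');P=cloud(c)
for u,v in [(60,180),(30,130),(100,115),(60,100),(130,100)]: print('s',u,v,P[v,u].round(3))
s=bot.read_state(); print(s['q'].round(3), s['tool_pos'], (Rm(s['tcp_rot'])).round(3))
E
```

```text
200 60 [ 1.132  0.743 -0.382]
300 60 [ 1.216  0.345 -0.532]
400 30 [ 1.337 -0.097 -0.485]
440 10 [ 1.378 -0.252 -0.399]
200 10 [ 1.153  0.659 -0.096]
520 150 [ 0.721 -0.464 -0.257]
s 60 180 [1.287 0.088 0.062]
s 30 130 [1.406 0.014 0.184]
s 100 115 [ 1.431 -0.333  0.102]
s 60 100 [ 1.468 -0.203  0.202]
s 130 100 [ 2.03  -1.375 -0.229]
[-0.094  0.243  1.057  0.     1.842 -0.036] [ 0.66862199 -0.03791525  0.55063842] [[ 0.058  0.998 -0.001]
 [ 0.998 -0.058  0.   ]
 [ 0.    -0.001 -1.   ]]
```

Request:
{"fn": "move_arm", "kwargs": {
  "steps": [
    [0,250,0,0,100],
    [0,250,0,0,100],
    [0,250,0,0,100],
    [0,250,0,0,100],
    [0,250,0,0,100],
    [0,280,0,0,100],
    [0,310,0,0,100],
    [0,340,0,0,100],
    [0,370,0,0,100],
    [0,400,0,0,100],
    [0,400,0,0,100]
  ]
}}

```text
time: 3.25
tool_pos: [0.9128, -0.0549, 0.4748]
tcp_rot: [2.263, 2.134, 0.045]
wrist_force: [0.8, -0.1, -0.9]
width: 1.001
```

```bash
python3 - <<'E'
from h import *
s=bot.read_state(); print(s['q'].round(3), s['tool_pos'], (Rm(s['tcp_rot'])).round(3))
E
```

```text
[-8.800e-02  8.410e-01  3.110e-01  1.000e-03  1.947e+00 -2.800e-02] [ 0.91283717 -0.05485122  0.47476043] [[ 0.059  0.997  0.042]
 [ 0.998 -0.059 -0.003]
 [-0.     0.042 -0.999]]
```

Request:
{"fn": "move_arm", "kwargs": {
  "steps": [
    [0,-30,0,0,100],
    [0,-60,0,0,100],
    [0,-60,0,0,100]
  ]
}}

```text
time: 3.55
tool_pos: [0.8491, -0.0509, 0.4697]
tcp_rot: [2.268, 2.138, 0.036]
wrist_force: [0.5, -0.0, 0.3]
width: 0.999
```

```bash
python3 - <<'E'
from h import *
s=bot.read_state(); print(s['q'].round(3), s['tool_pos'], (Rm(s['tcp_rot'])).round(3))
E
```

```text
[-9.000e-02  6.040e-01  7.060e-01  1.000e-03  1.797e+00 -3.100e-02] [ 0.84908719 -0.0509132   0.46971204] [[ 0.059  0.998  0.034]
 [ 0.998 -0.059 -0.002]
 [ 0.     0.034 -0.999]]
```

Request:
{"fn": "move_arm", "kwargs": {
  "steps": [
    [0,800,0,0,100],
    [0,800,0,0,100],
    [0,800,0,0,100],
    [0,800,0,0,100],
    [0,800,0,0,100],
    [0,800,0,0,100],
    [0,800,0,0,100]
  ]
}}

```text
time: 4.25
tool_pos: [0.9785, -0.0585, 0.384]
tcp_rot: [2.241, 2.113, 0.087]
wrist_force: [-0.8, -0.4, 0.1]
width: 0.995
```

```bash
python3 - <<'E'
from h import *
s=bot.read_state(); print(s['q'].round(3), s['tool_pos'], (Rm(s['tcp_rot'])).round(3))
E
```

```text
[-0.086  0.94   0.311  0.002  1.809 -0.026] [ 0.97850128 -0.05851413  0.38403836] [[ 0.059  0.995  0.082]
 [ 0.998 -0.059 -0.005]
 [-0.     0.082 -0.997]]
```

Request:
{"fn": "move_arm", "kwargs": {
  "steps": [
    [0,900,0,0,100],
    [0,900,0,0,100],
    [0,900,0,0,100],
    [0,900,0,0,100],
    [0,900,0,0,100],
    [0,900,0,0,100]
  ]
}}

```text
time: 4.85
tool_pos: [1.0282, -0.0613, 0.3077]
tcp_rot: [2.218, 2.091, 0.13]
wrist_force: [0.2, -0.4, -0.7]
width: 1.004
```

```bash
python3 - <<'E'
from h import *
s=bot.read_state(); print(s['q'].round(3), s['tool_pos'], (Rm(s['tcp_rot'])).round(3))
E
```

```text
[-0.085  1.02   0.311  0.003  1.686 -0.025] [ 1.0281993  -0.06131357  0.30770969] [[ 0.059  0.991  0.124]
 [ 0.998 -0.058 -0.007]
 [-0.     0.124 -0.992]]
```

```bash
python3 - <<'E'
import numpy as np
D=[([.264,1.604,1.274],.2809,-.6129,.2299),([.243,1.057,1.842],.6686,-.0379,.5506),([.841,.311,1.947],.9128,-.0549,.4748),([.604,.706,1.797],.8491,-.0509,.4697),([.94,.311,1.809],.9785,-.0585,.384),([1.02,.311,1.686],1.0282,-.0613,.3077)]
A=[];b=[]
for q,x,y,z in D:
    a,c,d=q[0],q[0]+q[1],sum(q); r=np.sqrt(x*x+y*y-.025**2)
    A.append([1,0,np.sin(a),np.sin(c),np.sin(d)]);b.append(r)
    A.append([0,1,np.cos(a),np.cos(c),np.cos(d)]);b.append(z)
s=np.linalg.lstsq(np.array(A),np.array(b),rcond=None); print(s[0],s[1],np.array(A)@s[0]-b)
E
```

```text
[-0.00172852  0.25515468  0.51189595  0.56801539  0.35310898] [2.22053483e-06] [ 1.07647115e-03 -3.54573374e-05 -5.92867357e-04  2.45885739e-04
 -3.52635643e-04 -1.54123633e-04 -2.39030127e-04  3.46172207e-04
 -2.75262203e-04 -3.00633699e-04  3.83324183e-04 -1.01843277e-04]
```

Request:
{"fn": "move_arm", "kwargs": {
  "steps": [
    [0,900,-400,0,100],
    [0,900,-400,0,100],
    [0,900,-400,0,100],
    [0,900,-400,0,100],
    [0,900,-400,0,100],
    [0,900,-400,0,100]
  ]
}}

```text
time: 5.45
tool_pos: [1.0281, -0.0612, 0.3474]
tcp_rot: [2.192, 2.066, 0.176]
wrist_force: [-0.1, -0.1, 0.7]
width: 0.998
```

```bash
python3 - <<'E'
from h import *
s=bot.read_state(); print(s['q'].round(3), s['tool_pos'], (Rm(s['tcp_rot'])).round(3))
E
```

```text
[-0.085  0.982  0.311  0.004  1.678 -0.025] [ 1.02810525 -0.06120658  0.34739569] [[ 0.059  0.984  0.169]
 [ 0.998 -0.058 -0.01 ]
 [-0.     0.169 -0.986]]
```

Request:
{"fn": "move_arm", "kwargs": {
  "steps": [
    [0,900,-500,0,100],
    [0,900,-500,0,100],
    [0,900,-500,0,100],
    [0,900,-500,0,100],
    [0,900,-500,0,100],
    [0,900,-500,0,100],
    [0,900,-500,0,100],
    [0,900,-500,0,100],
    [0,900,-500,0,100],
    [0,900,-500,0,100]
  ]
}}

```text
time: 6.45
tool_pos: [1.006, -0.0597, 0.4236]
tcp_rot: [2.167, 2.043, 0.218]
wrist_force: [0.8, -0.5, -0.5]
width: 0.992
```

```bash
python3 - <<'E'
from h import *
s=bot.read_state(); print(s['q'].round(3), s['tool_pos'], (Rm(s['tcp_rot'])).round(3))
E
```

```text
[-0.086  0.905  0.311  0.006  1.713 -0.026] [ 1.00604725 -0.05974342  0.42363156] [[ 0.059  0.976  0.211]
 [ 0.998 -0.058 -0.013]
 [-0.     0.211 -0.977]]
```

Request:
{"fn": "move_arm", "kwargs": {
  "steps": [
    [0,900,-200,0,100],
    [0,900,-200,0,100],
    [0,900,-200,0,100]
  ]
}}

```text
time: 6.75
tool_pos: [1.024, -0.0608, 0.4212]
tcp_rot: [2.142, 2.019, 0.26]
wrist_force: [-0.8, 0.3, 0.0]
width: 1.0
```

Request:
{"fn": "move_arm", "kwargs": {
  "steps": [
    [0,900,-200,0,100],
    [0,900,-200,0,100],
    [0,900,-200,0,100]
  ]
}}

```text
time: 7.05
tool_pos: [1.0389, -0.0616, 0.4253]
tcp_rot: [2.115, 1.994, 0.302]
wrist_force: [0.1, -0.0, -0.5]
width: 1.002
```

```bash
python3 - <<'E'
from h import *
s=bot.read_state(); print(s['q'].round(3), s['tool_pos'], (Rm(s['tcp_rot'])).round(3))
E
```

```text
[-0.086  0.911  0.312  0.008  1.618 -0.025] [ 1.03889496 -0.06157927  0.42526444] [[ 0.059  0.953  0.296]
 [ 0.998 -0.056 -0.018]
 [-0.     0.296 -0.955]]
```

Request:
{"fn": "move_arm", "kwargs": {
  "steps": [
    [0,900,-200,0,100],
    [0,900,-200,0,100]
  ]
}}

```text
time: 7.25
tool_pos: [1.0512, -0.0623, 0.4344]
tcp_rot: [2.089, 1.969, 0.343]
wrist_force: [-0.6, -0.1, -0.3]
width: 0.998
```

Request:
{"fn": "move_arm", "kwargs": {
  "steps": [
    [0,900,-200,0,100],
    [0,900,-200,0,100]
  ]
}}

```text
time: 7.45
tool_pos: [1.0614, -0.0628, 0.447]
tcp_rot: [2.062, 1.944, 0.383]
wrist_force: [-0.0, -1.0, -0.3]
width: 1.004
```

Request:
{"fn": "move_arm", "kwargs": {
  "steps": [
    [0,900,-200,0,100],
    [0,900,-200,0,100]
  ]
}}

```text
time: 7.65
tool_pos: [1.0704, -0.0634, 0.4628]
tcp_rot: [2.034, 1.917, 0.422]
wrist_force: [-0.7, -0.3, 0.1]
width: 0.999
```

```bash
python3 - <<'E'
from h import *
s=bot.read_state(); print(s['q'].round(3), s['tool_pos'], (Rm(s['tcp_rot'])).round(3))
E
```

```text
[-0.086  0.889  0.312  0.011  1.508 -0.025] [ 1.07036103 -0.06337534  0.4628181 ] [[ 0.059  0.906  0.42 ]
 [ 0.998 -0.053 -0.025]
 [-0.     0.42  -0.907]]
```

Request:
{"fn": "move_arm", "kwargs": {
  "steps": [
    [0,900,-200,0,100],
    [0,900,-200,0,100]
  ]
}}

```text
time: 7.85
tool_pos: [1.0774, -0.0638, 0.4812]
tcp_rot: [2.006, 1.891, 0.461]
wrist_force: [-0.5, -0.4, 0.3]
width: 0.999
```

Request:
{"fn": "move_arm", "kwargs": {
  "steps": [
    [0,900,-200,0,100],
    [0,900,-200,0,100]
  ]
}}

```text
time: 8.05
tool_pos: [1.0826, -0.064, 0.502]
tcp_rot: [1.978, 1.865, 0.497]
wrist_force: [-0.2, -0.1, -0.2]
width: 1.003
```

```bash
python3 - <<'E'
from h import *
s=bot.read_state(); T=Rm(s['tcp_rot']); print(s['q'].round(3), s['tool_pos'], T.round(3),np.degrees(np.arccos(-T[2,2])),np.degrees(np.arctan2(T[1,2],T[0,2])))
E
```

```text
[-0.086  0.861  0.311  0.014  1.448 -0.026] [ 1.0825681  -0.06401718  0.50196581] [[ 0.059  0.866  0.497]
 [ 0.998 -0.051 -0.03 ]
 [-0.     0.498 -0.867]] 29.870333826451308 -3.4014195947871935
```

```bash
python3 - <<'E'
from h import *
c=load('side0');P=cloud(c)
for u,v in [(500,75),(550,75),(600,60),(550,150),(570,160),(400,15),(520,14),(590,10),(630,90),(448,190),(330,195)]: print('s',u,v,P[v,u].round(3))
m=(c['depth']>0)&(P[...,2]>.1)&(P[...,1]<-.3); Q=P[m]; print(len(Q))
H,xe,ye=np.histogram2d(Q[:,0],Q[:,1],bins=[np.arange(-1.5,1.6,.25),np.arange(-3,-.2,.25)])
print(np.r_[[np.nan],ye[:-1]]); 
for i in range(len(xe)-1): print(xe[i],H[i].astype(int))
c=load('top0');P=cloud(c)
for u,v in [(530,190),(540,350),(600,390),(630,250)]: print('t',u,v,P[v,u].round(3))
E
```

```text
s 500 75 [-0.548 -2.979 -0.334]
s 550 75 [-0.689 -2.109 -0.088]
s 600 60 [-0.966 -2.1    0.032]
s 550 150 [-0.071  0.032  0.274]
s 570 160 [-0.973 -2.044 -0.673]
s 400 15 [ 0.369 -2.393  0.207]
s 520 14 [-0.528 -2.673  0.213]
s 590 10 [-1.002 -2.645  0.265]
s 630 90 [-1.62  -2.949 -0.381]
s 448 190 [ 0.043 -0.683 -0.266]
s 330 195 [ 0.556 -0.531 -0.267]
20472
[  nan -3.   -2.75 -2.5  -2.25 -2.   -1.75 -1.5  -1.25 -1.   -0.75 -0.5 ]
-1.5 [ 72 187   0   0   0   0   0   0   0   0   0]
-1.25 [  1 819   0   0   0   0   0   0   0   0   0]
-1.0 [  5 828   0   0   0   0   0   0   0   0   0]
-0.75 [330 521  85   0   0   0   0   0   0   0   0]
-0.5 [  2 435 226   0   0   0   0   0   0   0   0]
-0.25 [0 5 0 0 0 0 0 0 0 0 0]
0.0 [ 33 335 275   0   0   0   0   0   0 109   0]
0.25 [   3  113  316  118    0    0    0    0    0 1442    0]
0.5 [  3 671  26   0   0   0   0   0   0   0   0]
0.75 [  0 709   0   0   0   0   0   0   0   0   0]
1.0 [  0 715   5   0   0   0   0   0   0   0   0]
1.25 [  0 239 487   0   0   0   0   0   0   0 151]
t 530 190 [ 0.576 -0.492 -0.263]
t 540 350 [ 0.025 -0.489 -0.267]
t 600 390 [ 0.194 -0.015  0.676]
t 630 250 [ 0.374 -1.224 -0.715]
```

```bash
cat >> h.py <<'E'
a_r=np.array([-np.sin(np.radians(18.6)),np.cos(np.radians(18.6)),0]); mid_r=np.array([.4767,.370,.060])
def now():
    s=bot.read_state(); return np.array(s['tool_pos']),Rm(s['tcp_rot']),s
E
python3 - <<'E'
from h import *
p,T,s=now()
# turn psi: y' = cos*y + ... R' = T Rz(psi); y' = -sin psi x + cos psi y ; want y'.a=0
psi=np.arctan2(T[:,1]@a_r,T[:,0]@a_r); print('psi',np.degrees(psi))
T2=T@R.from_rotvec([0,0,psi]).as_matrix(); print(T2.round(3),'a in tool',(T2.T@a_r).round(3))
tgt=mid_r+.019*T[:,2]
for nm,g in [('above',tgt-.2*T[:,2]),('grasp',tgt)]:
    print(nm,g.round(4),'shift mm',(T.T@(g-p)*1000).round(1))
for n,(u,v) in {'jar':(297,156),'spice':(260,156),'shaker':(307,266)}.items():
    print(n,cloud(load('top0'))[v,u].round(3))
E
```

```text
psi -19.279582985569817
[[-0.23   0.837  0.497]
 [ 0.959  0.282 -0.03 ]
 [-0.165  0.47  -0.867]] a in tool [ 0.982  0.    -0.187]
above [0.3867 0.3753 0.217 ] shift mm [ 397.7 -766.7 -111.8]
grasp [0.4861 0.3694 0.0435] shift mm [ 397.7 -766.7   88.2]
jar [0.598 0.32  0.085]
spice [0.592 0.414 0.104]
shaker [0.313 0.292 0.091]
```

Request:
{"fn": "move_arm", "kwargs": {
  "steps": [
    [398,-650,-315,-19.3,60],
    [398,-650,-315,-19.3,60],
    [398,-650,-315,-19.3,60],
    [398,-650,-315,-19.3,60],
    [398,-650,-315,-19.3,60],
    [398,-650,-315,-19.3,60],
    [398,-650,-315,-19.3,60],
    [398,-650,-315,-19.3,60],
    [398,-650,-315,-19.3,60],
    [398,-650,-315,-19.3,60],
    [398,-650,-315,-19.3,60],
    [398,-650,-315,-19.3,60],
    [398,-650,-315,-19.3,60],
    [398,-650,-315,-19.3,60],
    [398,-650,-315,-19.3,60],
    [398,-650,-315,-19.3,60],
    [398,-650,-315,-19.3,60],
    [398,-650,-315,-19.3,60]
  ]
}}

```text
time: 9.85
tool_pos: [0.3823, 0.3786, 0.4519]
tcp_rot: [1.61, 2.149, 0.398]
wrist_force: [0.3, 0.2, -0.1]
width: 0.605
```

```bash
python3 - <<'E'
from h import *
p,T,s=now(); print(s['q'].round(3),p,T.round(3))
shot('wrist','wrist1')
tgt=mid_r+.019*T[:,2]
psi=np.arctan2(T[:,1]@a_r,T[:,0]@a_r); print('psi',np.degrees(psi))
for nm,g in [('above',tgt-.1*T[:,2]),('grasp',tgt)]:
    print(nm,g.round(4),'shift mm',(T.T@(g-p)*1000).round(1))
E
```

```text
[ 1.016 -0.249  1.807 -0.46   1.34   0.783] [0.38231744 0.37856846 0.45188056] [[-0.238  0.836  0.494]
 [ 0.958  0.287 -0.024]
 [-0.162  0.467 -0.869]]
psi 0.28515853846443695
above [0.4367 0.3719 0.1304] shift mm [  32.7 -106.7  306.4]
grasp [0.4861 0.3695 0.0435] shift mm [  32.7 -106.7  406.4]
```

View pics/wrist1.png

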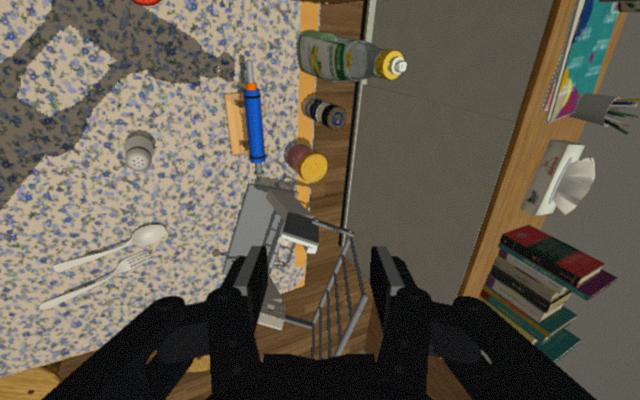

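```bash
cat > roll.py <<'E'
from h import *
from scipy.optimize import least_squares
def roller(c,near=None,rad=.013,level=True,a0=(-.32,.95,0)):
    P=cloud(c); px=c['pixels']; hsv=cv2.cvtColor(px,cv2.COLOR_RGB2HSV); h,s,v=[hsv[...,i].astype(int) for i in range(3)]
    m=((h>100)&(h<125)&(s>150)&(v>40)&(c['depth']>0))
    if near is not None: m&=np.linalg.norm(P-np.array(near),axis=-1)<.09
    m=m.astype(np.uint8); nn,lab,st,ce=cv2.connectedComponentsWithStats(m); i=1+np.argmax(st[1:,4])
    M=cv2.erode((lab==i).astype(np.uint8),np.ones((3,3)))>0
    Q=P[M]; cen=np.median(Q,0)
    j=1
    def res(p):
        d=np.array([p[2],1,p[3]]); d/=np.linalg.norm(d); a=cen+np.array([p[0],0,p[1]]); r=Q-a; r=r-np.outer(r@d,d); return np.linalg.norm(r,axis=1)-rad
    s=least_squares(res,[0,-.01,a0[0]/a0[1],a0[2]/a0[1]],loss='soft_l1',f_scale=.001)
    d=np.array([s.x[2],1,s.x[3]]); d/=np.linalg.norm(d); a=cen+np.array([s.x[0],0,s.x[1]])
    t=(P[lab==i]-a)@d; lo,hi=np.percentile(t,[1,99])
    return a+d*(lo+hi)/2,d,hi-lo,np.abs(s.fun).mean(),len(Q)
E
python3 - <<'E'
from roll import *
for n in ['top0','side0','wrist1']:
    mid,d,L,e,N=roller(load(n),near=mid_r); print(n,mid.round(4),d.round(3),np.degrees(np.arctan2(-d[0],d[1])).round(2),round(L,4),e,N)
c=load('wrist1'); P=cloud(c)
m=(c['depth']>0)&(P[...,0]>.4)&(P[...,0]<.75)&(P[...,1]>0)&(P[...,1]<.28)&(P[...,2]>.005)&(P[...,2]<.45)
np.savez('disp_wrist1.npz',Q=P[m],C=c['pixels'][m])
E
sed -i "s/\['top0','side0'\]}$/['top0','side0','wrist1']}/" fit.py; grep -n "wrist1" fit.py; python3 fit2.py | sed '1,/-----/d'
```

```text
top0 [0.4766 0.3691 0.0605] [-0.315  0.949  0.006] 18.33 0.1149 0.0013635085245692557 201
side0 [0.4772 0.3711 0.0583] [-0.316  0.949  0.005] 18.44 0.114 0.0007904590631752197 185
wrist1 [0.4796 0.3634 0.0604] [-0.327  0.945 -0.003] 19.07 0.1057 0.000670062713814131 687
3:Q={n:np.load(f'disp_{n}.npz') for n in ['top0','side0','wrist1']}Traceback (most recent call last):
  File "fit2.py", line 1, in <module>
    from fit import *
  File "fit.py", line 34, in <module>
    print(' red: x',x[r].min(),x[r].max(),'y',np.median(y[r]),'z',z[r].min(),z[r].max(),'u,v')
                    ~~~~~~~~^^
    return umr_minimum(a, axis, None, out, keepdims, initial, where)
ValueError: zero-size array to reduction operation minimum which has no identity
```

Request:
{"fn": "move_arm", "kwargs": {
  "steps": [
    [33,-107,200,0,60],
    [33,-107,200,0,60],
    [33,-107,200,0,60],
    [33,-107,200,0,60],
    [33,-107,300,0,60],
    [33,-107,300,0,60],
    [33,-107,300,0,60],
    [33,-107,300,0,60]
  ]
}}

```text
time: 10.7
tool_pos: [0.4375, 0.3642, 0.1311]
tcp_rot: [1.619, 2.141, 0.382]
wrist_force: [-0.7, -0.5, -0.4]
width: 0.603
```

```bash
python3 - <<'E'
from roll import *
p,T,s=now(); print(s['q'].round(3),p,s['width'])
c=shot('wrist','wrist2'); 
mid,d,L,e,N=roller(c,near=mid_r); print(mid.round(4),d.round(3),np.degrees(np.arctan2(-d[0],d[1])).round(2),round(L,4),e,N)
tgt=np.array([.477,.370,.060])+.019*T[:,2]
print((T.T@(tgt-p)*1000).round(1), np.degrees(np.arctan2(T[:,1]@a_r,T[:,0]@a_r)))
E
```

```text
[ 0.901  0.003  2.188 -0.638  0.752  1.055] [0.43751742 0.36424384 0.13105064] 0.6030084330394964
[0.479  0.3678 0.0602] [-0.323  0.946  0.   ] 18.86 0.0951 0.0004106305960308654 3383
[  8.5   2.  100. ] -0.07487467685392063
```

View pics/wrist2.png

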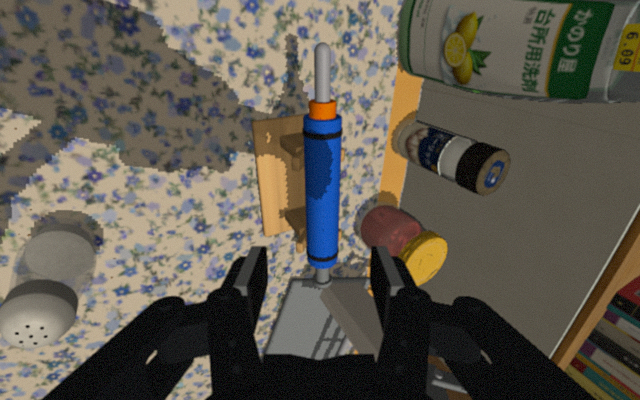

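Request:
{"fn": "move_arm", "kwargs": {
  "steps": [
    [8,2,50,0,60],
    [8,2,80,0,60],
    [8,2,100,0,60],
    [8,2,100,0,60],
    [8,2,100,0,60]
  ]
}}

```text
time: 11.25
tool_pos: [0.4881, 0.3747, 0.0509]
tcp_rot: [1.616, 2.139, 0.398]
wrist_force: [-0.2, 0.7, -1.2]
width: 0.602
```

```bash
python3 - <<'E'
from roll import *
p,T,s=now(); print(p,s['width'],s['wrist_force'])
c=shot('wrist','wrist3'); 
mid,d,L,e,N=roller(c,near=mid_r); print(mid.round(4),d.round(3),round(L,4),e,N)
tgt=np.array([.477,.370,.060])+.019*T[:,2]
print((T.T@(tgt-p)*1000).round(1), (T.T@(mid-p)*1000).round(1))
E
```

```text
[0.48813369 0.3746946  0.05091406] 0.6024474347625882 [-0.23392335  0.73064553 -1.19112013]
[0.4782 0.37   0.0603] [-0.322  0.947 -0.001] 0.0899 0.0003251952258660528 7477
[-3.4 -6.4  5.7] [ -3.8  -5.2 -13. ]
```

View pics/wrist3.png

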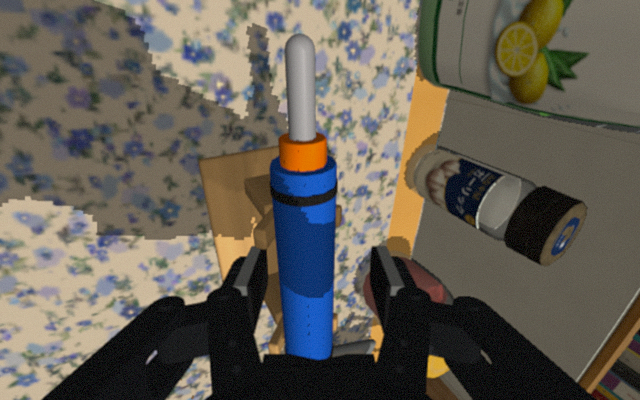

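Request:
{"fn": "move_arm", "kwargs": {
  "steps": [
    [0,0,0,0,60],
    [0,0,0,0,60]
  ]
}}

```text
time: 11.5
tool_pos: [0.4873, 0.3748, 0.0505]
tcp_rot: [1.615, 2.141, 0.399]
wrist_force: [-0.0, -0.3, 0.1]
width: 0.595
```

```bash
python3 - <<'E'
from roll import *
p,T,s=now(); print(p,s['width'],s['wrist_force'],s['q'].round(3),s['joint_vel'].round(3))
tgt=np.array([.4775,.370,.060])+.019*T[:,2]
print((T.T@(tgt-p)*1000).round(1))
E
```

```text
[0.48728934 0.3747939  0.05048858] 0.5952710350756794 [-0.03312726 -0.29485769  0.06920087] [ 0.835  0.192  2.167 -0.781  0.581  1.178] [-0.002  0.009  0.007 -0.002 -0.002  0.002]
[-3.9 -5.1  6. ]
```

Request:
{"fn": "move_arm", "kwargs": {
  "steps": [
    [-4,-5,6,0,60],
    [-4,-5,6,0,60],
    [-4,-5,6,0,60]
  ]
}}

```text
time: 11.8
tool_pos: [0.4861, 0.3677, 0.041]
tcp_rot: [1.616, 2.142, 0.393]
wrist_force: [0.3, -0.1, 0.7]
width: 0.6
```

```bash
python3 - <<'E'
from roll import *
p,T,s=now(); print(p,s['width'],s['wrist_force'],s['q'].round(3),s['joint_vel'].round(3))
tgt=np.array([.4775,.370,.060])+.019*T[:,2]
print((T.T@(tgt-p)*1000).round(1),np.degrees(np.arctan2(T[:,1]@a_r,T[:,0]@a_r)),T.T@a_r)
E
```

```text
[0.4860986  0.36767713 0.04103107] 0.5997766563696972 [ 0.28584279 -0.08643034  0.72689442] [ 0.827  0.199  2.181 -0.799  0.566  1.193] [ 0.001  0.001 -0.01  -0.001 -0.002 -0.001]
[ 1.1  2.3 -1.8] 0.00464980648899309 [ 9.82510492e-01  7.97350819e-05 -1.86207217e-01]
```

Request:
{"fn": "move_arm", "kwargs": {
  "steps": [
    [1,2,-1,0,60],
    [1,2,-1,0,15],
    [1,2,-1,0,15],
    [1,2,-1,0,15],
    [1,2,-1,0,15],
    [1,2,-1,0,15],
    [1,2,-1,0,15]
  ],
  "newtons": 90
}}

```text
time: 12.5
tool_pos: [0.4875, 0.37, 0.0436]
tcp_rot: [1.616, 2.141, 0.395]
wrist_force: [-4.4, -1.3, 6.1]
width: 0.276
```

```bash
python3 - <<'E'
from roll import *
p,T,s=now(); print(p,s['width'],s['wrist_force'],s['q'].round(3),s['joint_vel'].round(3))
c=shot('wrist','wrist4'); 
mid,d,L,e,N=roller(c,near=mid_r); print(mid.round(4),d.round(3),round(L,4),e,N)
print((T.T@(np.array([.4775,.37,.06])-p)*1000).round(1), (T.T@(mid-p)*1000).round(1))
E
```

```text
[0.48747721 0.36995791 0.04359069] 0.27587882204208597 [-4.37334411 -1.34575656  6.13905076] [ 0.828  0.198  2.175 -0.794  0.569  1.189] [ 0.001 -0.001  0.    -0.    -0.    -0.001]
[0.478  0.3719 0.0606] [-0.322  0.947 -0.001] 0.0859 0.0003199306979170016 8015
[ -0.3  -0.7 -19.2] [  1.3   0.6 -19.5]
```

Request:
{"fn": "move_arm", "kwargs": {
  "steps": [
    [-5,15,-28,0,15],
    [-10,30,-55,0,15],
    [-20,57,-105,0,15],
    [-20,57,-105,0,15],
    [-45,131,-243,0,15],
    [-45,131,-243,0,15],
    [-45,131,-243,0,15],
    [-72,208,-386,0,15],
    [-72,208,-386,0,15],
    [-72,208,-386,0,15],
    [-72,208,-386,0,15],
    [-72,208,-386,0,15]
  ]
}}

```text
time: 13.75
tool_pos: [0.4885, 0.3715, 0.4928]
tcp_rot: [1.616, 2.137, 0.405]
wrist_force: [0.6, 0.5, -1.8]
width: 0.281
```

```bash
python3 - <<'E'
from roll import *
p,T,s=now(); print(p,s['width'],s['wrist_force'],s['q'].round(3))
c=shot('wrist','wrist5'); 
mid,d,L,e,N=roller(c,near=p-.019*T[:,2]); print(mid.round(4),d.round(3),round(L,4),e,N)
print((T.T@(mid-p)*1000).round(1),(T.T@d).round(3))
for w in [(.50,-.2,.5),(.42,-.5,.5),(.1,-.7,.5),(-.15,-.7,.5)]: print(w,(T.T@(np.array(w)-p)*1000).round(0))
E
```

```text
[0.4885226  0.37153162 0.49282996] 0.2811416390001325 [ 0.58507884  0.54861799 -1.83028635] [ 0.829 -0.142  1.648 -0.411  1.304  0.595]
[0.479  0.3735 0.5097] [-0.322  0.947  0.001] 0.0856 0.00032743729578881773 8119
[  1.3   0.6 -19.5] [ 0.983 -0.004 -0.185]
(0.5, -0.2, 0.5) [-552. -146.   14.]
(0.42, -0.5, 0.5) [-822. -297.  -19.]
(0.1, -0.7, 0.5) [-941. -620. -174.]
(-0.15, -0.7, 0.5) [-883. -828. -299.]
```

View pics/wrist5.png

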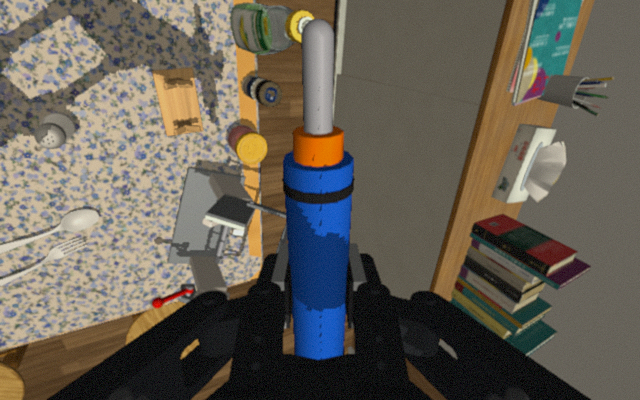

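Request:
{"fn": "move_arm", "kwargs": {
  "steps": [
    [-552,-146,14,0,15],
    [-552,-146,14,0,15],
    [-552,-146,14,0,15],
    [-552,-146,14,0,15],
    [-552,-146,14,0,15],
    [-552,-146,14,0,15],
    [-552,-146,14,0,15],
    [-552,-146,14,0,15],
    [-552,-146,14,0,15],
    [-552,-146,14,0,15],
    [-552,-146,14,0,15],
    [-822,-297,-19,0,15],
    [-822,-297,-19,0,15],
    [-822,-297,-19,0,15],
    [-822,-297,-19,0,15],
    [-822,-297,-19,0,15],
    [-822,-297,-19,0,15]
  ]
}}

```text
time: 15.5
tool_pos: [0.4249, -0.4717, 0.4941]
tcp_rot: [1.624, 2.143, 0.399]
wrist_force: [1.1, -0.6, -1.0]
width: 0.276
```

```bash
python3 - <<'E'
from roll import *
p,T,s=now(); print(p,s['width'],s['wrist_force'],s['q'].round(3)); print(T.round(3))
for w in [(.25,-.65,.5),(.06,-.75,.5),(.0,-1.0,.5),(.0,-1.8,.8)]: print(w,(T.T@(np.array(w)-p)*1000).round(0))
E
```

```text
[ 0.42485854 -0.471714    0.49413065] 0.27589056699884085 [ 1.12150234 -0.58393328 -1.0071876 ] [-1.116 -0.073  1.581  0.454  1.388 -1.418]
[[-0.23   0.84   0.491]
 [ 0.961  0.277 -0.024]
 [-0.157  0.466 -0.871]]
(0.25, -0.65, 0.5) [-132. -194.  -87.]
(0.06, -0.75, 0.5) [-184. -381. -178.]
(0.0, -1.0, 0.5) [-411. -500. -201.]
(0.0, -1.8, 0.8) [-1226.  -582.  -443.]
```

Request:
{"fn": "move_arm", "kwargs": {
  "steps": [
    [-184,-381,-178,0,15],
    [-184,-381,-178,0,15],
    [-184,-381,-178,0,15],
    [-184,-381,-178,0,15],
    [-184,-381,-178,0,15],
    [-184,-381,-178,0,15],
    [-184,-381,-178,0,15],
    [-184,-381,-178,0,15],
    [-184,-381,-178,0,15],
    [-411,-500,-201,0,15],
    [-411,-500,-201,0,15],
    [-411,-500,-201,0,15],
    [-411,-500,-201,0,15]
  ]
}}

```text
time: 16.8
tool_pos: [0.0229, -0.9178, 0.4936]
tcp_rot: [1.62, 2.129, 0.387]
wrist_force: [-39.2, -4.2, 71.5]
width: 0.274
```

```bash
python3 - <<'E'
from roll import *
p,T,s=now(); print(p,s['width'],s['wrist_force'],s['q'].round(3)); print(T.round(3))
for w in [(.0,-1.8,.5),(.0,-1.8,.8)]: print(w,(T.T@(np.array(w)-p)*1000).round(0))
E
```

```text
[ 0.02287534 -0.91781663  0.49360391] 0.2736476387782765 [-39.21978174  -4.24723913  71.47040769] [-1.763  0.871  0.311  0.566  1.961 -1.812]
[[-0.221  0.839  0.498]
 [ 0.96   0.276 -0.039]
 [-0.171  0.469 -0.866]]
(0.0, -1.8, 0.5) [-843. -260.   18.]
(0.0, -1.8, 0.8) [-894. -119. -242.]
```

```bash
python3 - <<'E'
from roll import *
p,T,s=now(); print(p,s['wrist_force'],s['torque'],s['q'].round(3),s['joint_vel'].round(3),s['joint_torque'].round(1))
shot('wrist','wrist6'); shot('side','side6'); 
E
```

```text
[ 0.02287534 -0.91781663  0.49360391] [-39.21978174  -4.24723913  71.47040769] [0.24828391 1.22081875 0.11246069] [-1.763  0.871  0.311  0.566  1.961 -1.812] [-0.092  0.38  -0.013  0.555 -0.902  0.362] [  0.1 -82.8 -30.6   2.3   0.   -0.3]
```

View pics/wrist6.png

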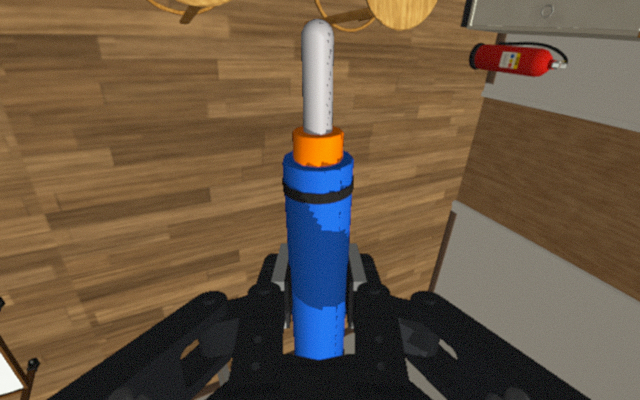

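View pics/side6.png

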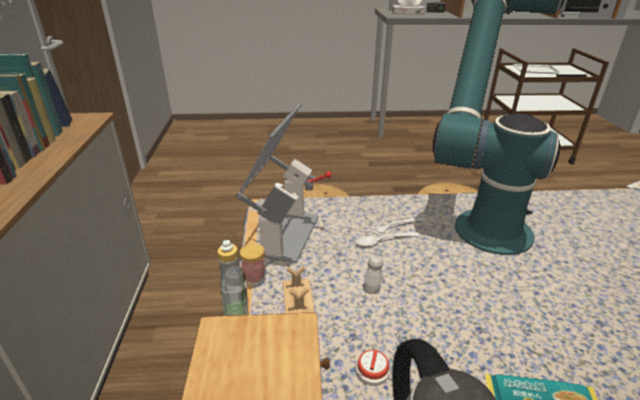

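Request:
{"fn": "move_arm", "kwargs": {
  "steps": [
    [-15,-4,-2,0,15],
    [-25,-8,-4,0,15],
    [-35,-11,-6,0,15]
  ]
}}

```text
time: 17.2
tool_pos: [0.024, -0.9278, 0.496]
tcp_rot: [1.61, 2.117, 0.35]
wrist_force: [0.5, -0.6, -1.2]
width: 0.274
```

```bash
cat > st.py <<'E'
from roll import *
p,T,s=now(); print(p.round(4),s['width'],s['wrist_force'].round(1),s['q'].round(3)); print(T.round(3))
yaw=np.radians(-3.5); xd=np.array([np.cos(yaw),np.sin(yaw),0]); yd=np.array([-np.sin(yaw),np.cos(yaw),0])
tz=T[:,2]; print('tz in disp',xd@tz,yd@tz, 'want y -.185')
for w in [(0,-.1,0),(0,-.1,.04),(.1,0,0)]: print(w,(T.T@np.array(w)*1000).round(0))
E
python3 st.py
```

```text
[ 0.024  -0.9278  0.496 ] 0.27390024988594863 [ 0.5 -0.6 -1.2] [-1.762  0.869  0.311  0.567  1.931 -1.819]
[[-0.213  0.84   0.498]
 [ 0.956  0.285 -0.071]
 [-0.201  0.461 -0.864]]
tz in disp 0.5016110065974887 -0.04005692343739253 want y -.185
(0, -0.1, 0) [-96. -28.   7.]
(0, -0.1, 0.04) [-104.  -10.  -28.]
(0.1, 0, 0) [-21.  84.  50.]
```

Request:
{"fn": "move_arm", "kwargs": {
  "steps": [
    [-40,-6,-8,0,15],
    [-80,-12,-16,0,15]
  ]
}}

```text
time: 17.4
tool_pos: [0.0308, -0.9478, 0.4891]
tcp_rot: [1.607, 2.091, 0.31]
wrist_force: [0.7, 0.4, -2.6]
width: 0.278
```

Request:
{"fn": "move_arm", "kwargs": {
  "steps": [
    [-40,-6,-8,0,15],
    [-80,-12,-16,0,15]
  ]
}}

```text
time: 17.6
tool_pos: [0.0361, -0.9666, 0.4821]
tcp_rot: [1.605, 2.065, 0.274]
wrist_force: [0.3, -0.0, -1.9]
width: 0.277
```

```bash
python3 st.py
```

```text
[ 0.0361 -0.9666  0.4821] 0.27680958762399577 [ 0.3 -0.  -1.9] [-1.748  0.889  0.311  0.57   1.831 -1.816]
[[-0.174  0.846  0.504]
 [ 0.948  0.283 -0.146]
 [-0.266  0.452 -0.851]]
tz in disp 0.5119211270457977 -0.11530002604249183 want y -.185
(0, -0.1, 0) [-95. -28.  15.]
(0, -0.1, 0.04) [-105.  -10.  -19.]
(0.1, 0, 0) [-17.  85.  50.]
```

Request:
{"fn": "move_arm", "kwargs": {
  "steps": [
    [-38,-14,-8,0,15],
    [-76,-28,-16,0,15]
  ]
}}

```text
time: 17.8
tool_pos: [0.0276, -0.9857, 0.4718]
tcp_rot: [1.602, 2.038, 0.236]
wrist_force: [0.7, 0.1, -2.3]
width: 0.275
```

Request:
{"fn": "move_arm", "kwargs": {
  "steps": [
    [-36,-12,-8,0,15],
    [-70,-24,-16,0,15]
  ]
}}

```text
time: 18.0
tool_pos: [0.0191, -1.0026, 0.4662]
tcp_rot: [1.599, 2.01, 0.197]
wrist_force: [0.1, 0.5, -1.9]
width: 0.275
```

```bash
python3 st.py
```

```text
[ 0.0191 -1.0026  0.4662] 0.27506957072340077 [ 0.1  0.5 -1.9] [-1.765  0.913  0.311  0.579  1.741 -1.839]
[[-0.133  0.852  0.506]
 [ 0.934  0.278 -0.223]
 [-0.33   0.443 -0.834]]
tz in disp 0.5182036488710883 -0.191262923912851 want y -.185
(0, -0.1, 0) [-93. -28.  22.]
(0, -0.1, 0.04) [-107.  -10.  -11.]
(0.1, 0, 0) [-13.  85.  51.]
```

```bash
cat > plan.py <<'E'
from roll import *
S=np.array([.561,.135,.14]); YAW=np.radians(-3.5)
m_t=np.array([-.0003,-.0007,-.0192]); d_t=np.array([.983,-.004,-.185]); d_t/=np.linalg.norm(d_t)
def frame(yaw=YAW):
    x=np.array([np.cos(yaw),np.sin(yaw),0]);y=np.array([-np.sin(yaw),np.cos(yaw),0]);z=np.array([0,0,1.])
    return x,y,-.5*x+.866*z,.866*x+.5*z
def target(y,u,v):
    x_,y_,u_,v_=frame(); return S+y*y_+u*u_+v*v_
def report():
    p,T,s=now(); x_,y_,u_,v_=frame()
    mid=p+T@m_t; d=T@d_t; r=mid-S
    print('t',s['time'],'roller y,u,v mm',(np.array([r@y_,r@u_,r@v_])*1000).round(1),'axis (u,v) mrad',(np.array([d@u_,d@v_])*1000).round(0),'F disp y,u,v',np.array([s['wrist_force']@k for k in (y_,u_,v_)]).round(1),'w',round(float(s['width']),3))
    return p,T,s
def shift(y,u,v,p,T,psi=0.):
    T2=T@R.from_rotvec([0,0,psi]).as_matrix()
    return T.T@(target(y,u,v)-T2@m_t-p)*1000
def bestpsi(T):
    x_,y_,u_,v_=frame(); t=T.T@y_   # want Rz(psi) d_t xy aligned with t xy
    return np.arctan2(t[1],t[0])-np.arctan2(d_t[1],d_t[0])
E
python3 - <<'E'
from plan import *
p,T,s=report(); psi=bestpsi(T); print('psi',np.degrees(psi)); T2=T@R.from_rotvec([0,0,psi]).as_matrix(); print((T2@d_t), frame()[1])
for w in [(.42,-.5,.5),(.5,-.2,.5)]: print(w,(T.T@(np.array(w)-p)*1000).round(0))
print('standoff',shift(-.012,.3,0,p,T,psi),shift(-.012,.12,0,p,T,psi))
E
```

```text
t 18.0 roller y,u,v mm [-1165.4   537.1  -246.3] axis (u,v) mrad [  -6. -334.] F disp y,u,v [ 0.5 -1.6 -0.9] w 0.275
psi 19.868236370367395
[ 0.06443389  0.99790705 -0.00545797] [0.06104854 0.9981348  0.        ]
(0.42, -0.5, 0.5) [405. 497.  63.]
(0.5, -0.2, 0.5) [675. 648.  36.]
standoff [1030.06124319  620.82045909   19.88449352] [1064.43860273  626.86139807  196.46387682]
```

Request:
{"fn": "move_arm", "kwargs": {
  "steps": [
    [60,100,10,4,15],
    [405,497,63,20,15],
    [405,497,63,20,15],
    [405,497,63,20,15],
    [405,497,63,20,15],
    [405,497,63,20,15],
    [405,497,63,20,15],
    [405,497,63,20,15],
    [405,497,63,20,15],
    [405,497,63,20,15],
    [405,497,63,20,15],
    [405,497,63,20,15],
    [405,497,63,20,15],
    [675,648,36,20,15],
    [675,648,36,20,15],
    [675,648,36,20,15],
    [675,648,36,20,15],
    [675,648,36,20,15],
    [675,648,36,20,15]
  ]
}}

```text
time: 19.9
tool_pos: [0.4953, -0.2104, 0.503]
tcp_rot: [1.941, 1.714, 0.332]
wrist_force: [1.5, 0.6, -1.7]
width: 0.273
```

```bash
python3 - <<'E'
from plan import *
p,T,s=report(); psi=bestpsi(T); print(p,s['q'].round(3),'psi',np.degrees(psi)); print('tz.yd',T[:,2]@frame()[1], 'tz.v',T[:,2]@frame()[3])
print('standoff',shift(-.012,.3,0,p,T,psi).round(0),shift(-.012,.13,0,p,T,psi).round(0))
E
```

```text
t 19.9 roller y,u,v mm [-345.4  355.5  141.6] axis (u,v) mrad [-5.  4.] F disp y,u,v [ 0.7 -2.2  0.4] w 0.273
[ 0.49531436 -0.21039585  0.50302995] [-0.469 -0.437  1.869  0.036  1.122 -0.351] psi -0.2045832049087189
tz.yd -0.1895768799459515 tz.v 0.035209221042949324
standoff [ 336. -146.  -14.] [ 368. -152.  153.]
```

Request:
{"fn": "move_arm", "kwargs": {
  "steps": [
    [336,-146,-14,0,15],
    [336,-146,-14,0,15],
    [336,-146,-14,0,15],
    [336,-146,-14,0,15],
    [336,-146,-14,0,15],
    [336,-146,-14,0,15],
    [336,-146,-14,0,15],
    [336,-146,-14,0,15],
    [336,-146,-14,0,15],
    [350,-149,60,0,15],
    [368,-152,153,0,15],
    [368,-152,153,0,15],
    [368,-152,153,0,15],
    [368,-152,153,0,15]
  ]
}}

```text
time: 21.3
tool_pos: [0.5045, 0.1185, 0.2324]
tcp_rot: [1.946, 1.717, 0.321]
wrist_force: [-0.2, -0.7, -1.9]
width: 0.27
```

```bash
python3 - <<'E'
from plan import *
p,T,s=report(); print(p,s['q'].round(3),np.degrees(bestpsi(T)))
for n in ['wrist','top','side']: shot(n,n+'7')
for n,b in [('top7',(90,230,290,450)),('side7',(90,290,220,380))]:
    im=cv2.imread(f'pics/{n}.png')[b[0]:b[1],b[2]:b[3]]; cv2.imwrite(f'pics/{n}c.png',cv2.resize(im,None,fx=4.5 if n=='top7' else 3,fy=4.5 if n=='top7' else 3,interpolation=cv2.INTER_CUBIC))
E
```

```text
t 21.3 roller y,u,v mm [-16.5 126.5  -2.9] axis (u,v) mrad [-8.  5.] F disp y,u,v [-0.7 -1.6 -1. ] w 0.27
[0.50454845 0.11851224 0.23238514] [ 0.471 -0.271  2.242 -0.591  0.873  0.915] -0.2770057182621776
```

View pics/wrist7.png

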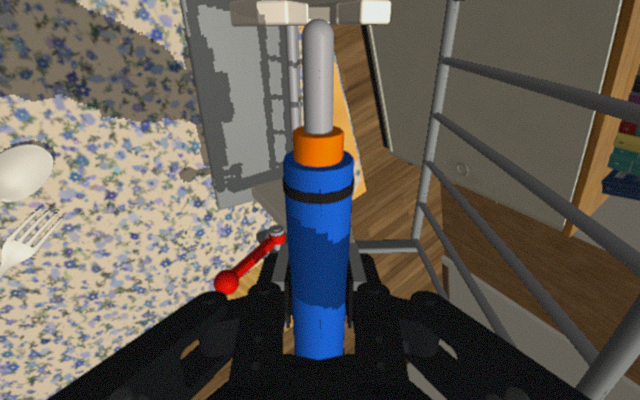

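View pics/top7c.png

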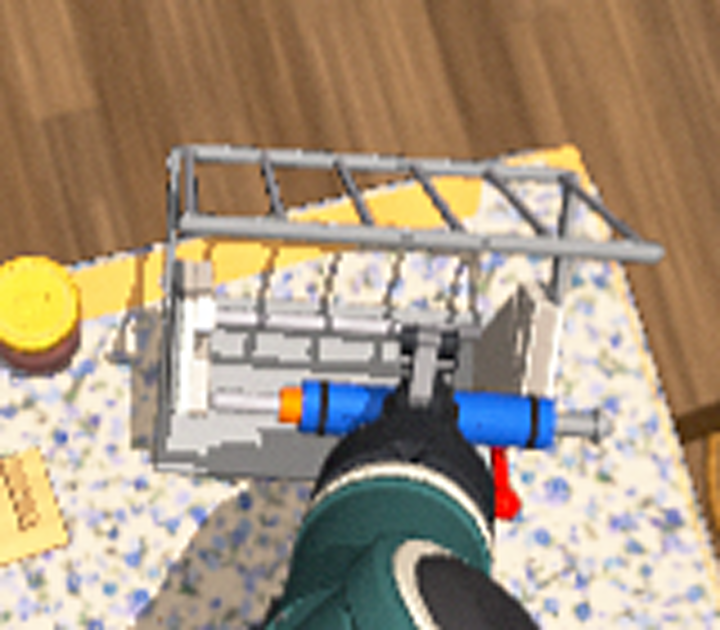

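View pics/side7c.png

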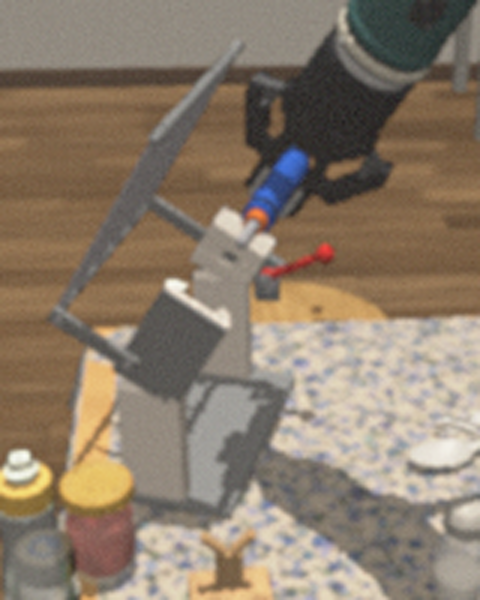

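```bash
cat > w.py <<'E'
from plan import *
import sys
n=sys.argv[1]; c=load(n); P=cloud(c); p,T,s=now(); x_,y_,u_,v_=frame()
mid,d,L,e,N=roller(c,near=p-.019*T[:,2]); 
D=lambda X:np.stack([(X-S)@y_,(X-S)@u_,(X-S)@v_],-1)*1000
print('roller cam mid',D(mid).round(1),'axis u,v mrad',(np.array([d@u_,d@v_])*1000).round(1),'in tool',(T.T@(mid-p)*1000).round(1),(T.T@d).round(3))
px=c['pixels'].astype(int); Y=D(P)
wht=(px.min(-1)>150)&(px.max(-1)-px.min(-1)<60)&(c['depth']>0)&(abs(Y[...,0]-96)<20)&(abs(Y[...,1]-71)<15)&(abs(Y[...,2])<50)
q=Y[wht]; print('white',len(q),'u med',np.median(q[:,1]),'y',np.percentile(q[:,0],[1,99]),'v ext',np.percentile(q[:,2],[.5,99.5]))
for lo in range(84,110,3):
    k=q[abs(q[:,0]-lo)<1.5]
    if len(k)>10:
        vv=np.sort(k[:,2]); g=np.diff(vv); i=g.argmax(); print(lo,'v',vv[0].round(1),vv[i].round(1),vv[i+1].round(1),vv[-1].round(1),'n',len(k))
# tip of plunger
grey=(c['depth']>0)&(np.abs(np.cross(P-mid,d)).max(-1)<.012)&(((P-mid)@d)>.05)
t=((P-mid)@d)[grey]; print('plunger max along axis from cam mid',np.percentile(t,[95,99,99.8]))
hsv=cv2.cvtColor(c['pixels'],cv2.COLOR_RGB2HSV); o=(hsv[...,0]>5)&(hsv[...,0]<18)&(hsv[...,1]>200)&(np.linalg.norm(P-mid,axis=-1)<.12)
t=((P-mid)@d)[o]; print('orange along',np.percentile(t,[2,98]), 'orange centre tool',(T.T@((P[o].mean(0))-p)*1000).round(1))
end=mid+d*np.percentile(t,2); print('barrel end (+60) tool x', (T.T@(end-p)*1000).round(1),'=> mid tool', (T.T@(end-.060*d-p)*1000).round(1), 'D',D(end-.06*d).round(1))
E
python3 w.py wrist7
```

```text
roller cam mid [-14.4 126.1  -1. ] axis u,v mrad [-7.9  5.4] in tool [  0.2  -3.  -14.7] [ 0.984 -0.004 -0.18 ]
white 1580 u med 69.13304696045185 y [84.01582317 93.26085734] v ext [-26.03191303  34.46475244]
84 v -22.7 -7.3 20.5 34.6 n 210
87 v -24.8 -6.7 20.4 34.6 n 492
90 v -26.5 -6.6 20.2 34.8 n 548
93 v -26.4 -7.1 20.3 34.8 n 330
plunger max along axis from cam mid [0.09598327 0.09825087 0.09892649]
orange along [0.01378844 0.06555781] orange centre tool [ 55.6  -3.5 -33.5]
barrel end (+60) tool x [ 13.8  -3.1 -17.2] => mid tool [-45.2  -2.8  -6.4] D [-60.6 126.5  -1.2]
```

```bash
cat > w2.py <<'E'
from plan import *
import sys
p,T,s=now(); x_,y_,u_,v_=frame(); D=lambda X:np.stack([(X-S)@y_,(X-S)@u_,(X-S)@v_],-1)*1000
for n in sys.argv[1:]:
    c=load(n); P=cloud(c); Y=D(P); ok=c['depth']>0
    try:
        mid,d,L,e,N=roller(c,near=p-.019*T[:,2],a0=tuple(T@d_t)); print(n,'roller',D(mid).round(1),'axis u,v mrad',(np.array([d@u_,d@v_])*1000).round(1),round(L,3),N,e)
    except Exception as ex: print(ex)
    A=ok&(abs(Y[...,0]-108)<7)&(Y[...,1]>-40)&(Y[...,1]<85)&(abs(Y[...,2])<45); q=Y[A]
    if len(q)>50:
        k=q[(q[:,1]>-10)&(q[:,1]<40)]; print(' left outer n',len(k),'y med',np.median(k[:,0]),'v ext',np.percentile(k[:,2],[1,99])); k=q[(q[:,2]<-8)|(q[:,2]>15)]; print('  u ext',np.percentile(k[:,1],[1,99]))
    A=ok&(abs(Y[...,0]+85)<7)&(Y[...,1]>-40)&(Y[...,1]<45)&(abs(Y[...,2])<45); q=Y[A]
    if len(q)>30: print(' right inner n',len(q),'y med',np.median(q[:,0]),'v ext',np.percentile(q[:,2],[1,99]),'u ext',np.percentile(q[:,1],[1,99]))
    px=c['pixels'].astype(int)
    W=ok&(px.min(-1)>150)&(px.max(-1)-px.min(-1)<60)
    for nm,(y0,u0) in {'Ltop':(96,71),'Rtop':(-100,40)}.items():
        A=W&(abs(Y[...,0]-y0)<18)&(abs(Y[...,1]-u0)<10)&(abs(Y[...,2])<45); q=Y[A]
        if len(q)>10: print(' ',nm,len(q),'y',np.percentile(q[:,0],[2,98]).round(1),'u',np.percentile(q[:,1],[5,50,95]).round(1),'v',np.percentile(q[:,2],[1,99]).round(1))
    r=ok&(px[...,0]>120)&(px[...,1]<60)&(px[...,2]<60)&(np.linalg.norm(Y-np.array([-74,27+14,-38-40]),axis=-1)<60); q=Y[r]
    if len(q)>5: print(' red',len(q),'y med',np.median(q[:,0]),'u',q[:,1].min(),q[:,1].max(),'v',q[:,2].min(),q[:,2].max())
E
python3 w2.py wrist7 top7 side7
```

```text
wrist7 roller [-14.4 126.1  -1. ] axis u,v mrad [-7.9  5.4] 0.085 8002 0.0003319727283646494
 right inner n 261 y med -86.41326468672493 v ext [-44.55783549  33.8977887 ] u ext [-39.43053001  33.49742486]
  Ltop 1498 y [84.3 93.2] u [65.  69.3 71.8] v [-25.8  34.3]
 red 685 y med -72.84233592578708 u 13.637163342440996 76.27349690549407 v -71.74863773558687 -27.40489786789435
top7 roller [-47.  129.4  -1.5] axis u,v mrad [11.3 -1.4] 0.035 127 0.0011397967410191447
 left outer n 48 y med 107.81071106610801 v ext [-19.77744723  42.11573419]
  u ext [-23.50269144  72.75248313]
 right inner n 218 y med -85.592336527789 v ext [-31.23712895  32.89921273] u ext [-39.00343642  35.20289639]
  Ltop 175 y [ 85.8 104.7] u [65.5 69.9 72.8] v [-26.2  32.7]
  Rtop 84 y [-98.6 -88.9] u [30.7 35.2 39.3] v [-15.   31.3]
 red 52 y med -73.44983604238027 u 41.48406114978954 78.08255082213246 v -70.83844861329372 -46.72067955702515
side7 roller [-41.2 127.9   1.1] axis u,v mrad [-12.3  51. ] 0.047 39 0.0007411936298065511
 left outer n 451 y med 106.71406485956729 v ext [-25.92210926  42.13958607]
  u ext [-39.13581978  68.16825523]
 right inner n 502 y med -85.24496050506053 v ext [-42.96773292  31.16950757] u ext [-39.22946551  33.89805499]
  Ltop 79 y [ 86.7 101.9] u [64.9 67.4 70. ] v [-26.4  31.8]
  Rtop 32 y [-97.3 -87.2] u [30. 33. 36.] v [-22.9  28.8]
 red 34 y med -68.3091486035666 u 22.13172070025771 73.47867696742904 v -72.20718625095122 -40.109471081831046
```

```bash
python3 - <<'E'
from plan import *
S=S; p,T,s=now(); x_,y_,u_,v_=frame(); D=lambda X:np.stack([(X-S)@y_,(X-S)@u_,(X-S)@v_],-1)*1000
for n in ['wrist7','top7']:
    c=load(n); P=cloud(c); ok=c['depth']>0
    ax=p+T@m_t; d=T@d_t; d/=np.linalg.norm(d)
    rel=P-ax; t=rel@d; rad=np.linalg.norm(rel-t[...,None]*d,axis=-1)
    hsv=cv2.cvtColor(c['pixels'],cv2.COLOR_RGB2HSV).astype(int)
    near=ok&(rad<.018)
    o=near&(hsv[...,0]<20)&(hsv[...,1]>180)&(hsv[...,2]>100)&(t>.03); print(n,'orange',o.sum(),np.percentile(t[o],[1,5,50,95,99]).round(4))
    b=near&(hsv[...,0]>100)&(hsv[...,0]<125)&(hsv[...,1]>150); print(' blue',np.percentile(t[b],[.5,99.5]).round(4))
    g=near&(t>.075)&(rad<.012); print(' tip',g.sum(),np.sort(t[g])[-12:].round(4))
    g=near&(t<-.06)&(rad<.012); print(' stub',g.sum(),np.sort(t[g])[:12].round(4)) if g.any() else 0
    if n=='top7':
        q=proj(c,np.array([ax+d*k for k in (.104,.07,.06,-.06,-.081,-.085,-.091)])); print((q-[290,90])*4.5)
    else: print(proj(c,np.array([ax+d*k for k in (.104,.07,.06)])))
E
```

```text
wrist7 orange 1539 [0.0553 0.0559 0.061  0.0651 0.0654]
 blue [-0.0443  0.0555]
 tip 2577 [0.0986 0.0986 0.0989 0.0989 0.0989 0.0989 0.0989 0.0989 0.0989 0.0989
 0.0989 0.0989]
[[325.46838968  -1.90365705]
 [324.76497875 118.91357783]
 [324.58361537 148.05974301]]
top7 orange 23 [0.0583 0.0587 0.0627 0.0669 0.0674]
 blue [-0.0614  0.0561]
 tip 56 [0.0949 0.0951 0.0967 0.097  0.0971 0.0972 0.0989 0.0991 0.0992 0.0993
 0.1012 0.1013]
 stub 91 [-0.0932 -0.093  -0.0917 -0.0909 -0.0902 -0.0899 -0.0878 -0.0877 -0.0871
 -0.087  -0.087  -0.0869]
[[201.61029482 392.87900937]
 [272.60862563 397.68822593]
 [293.48123469 399.105857  ]
 [543.27661183 416.20586512]
 [586.80171069 419.21105479]
 [595.083848   419.7837675 ]
 [607.50178642 420.64299689]]
```

```bash
python3 - <<'E'
s=open('plan.py').read()
s=s.replace("m_t=np.array([-.0003,-.0007,-.0192])","m_t=np.array([-.0033,-.0007,-.0186])").replace("    return x,y,-.5*x+.866*z,.866*x+.5*z\n","    return x,y,-.5*x+.866*z,.866*x+.5*z\n_x,_y,_u,_v=frame(); S=S+.0013*_v-.001*_u-.0005*_y\n")
open('plan.py','w').write(s)
E
python3 - <<'E'
from plan import *
p,T,s=report(); print(shift(-.014,.095,0,p,T).round(1),np.degrees(bestpsi(T)))
for k in [(.01,0,0),(0,.01,0),(0,0,.01)]: 
    x_,y_,u_,v_=frame(); print(k,(T.T@(k[0]*y_+k[1]*u_+k[2]*v_)*1000).round(2))
E
```

```text
t 21.45 roller y,u,v mm [-1.670e+01  1.317e+02 -1.000e-01] axis (u,v) mrad [-3.  5.] F disp y,u,v [ 1.  -1.1 -0.4] w 0.274
[ 9.5 -1.2 35.5] -0.28651920836530337
(0.01, 0, 0) [ 9.82 -0.09 -1.88]
(0, 0.01, 0) [-1.88  0.37 -9.82]
(0, 0, 0.01) [0.16 9.99 0.35]
```

```bash
sed -i 's/-.0033,-.0007,-.0186/-.0025,-.0007,-.0187/' plan.py; python3 -c "
from plan import *
p,T,s=report(); print(shift(-.014,.095,0,p,T).round(1))"
```

```text
t 21.45 roller y,u,v mm [-1.590e+01  1.317e+02 -1.000e-01] axis (u,v) mrad [-3.  5.] F disp y,u,v [ 1.  -1.1 -0.4] w 0.274
[ 8.7 -1.2 35.6]
```

Request:
{"fn": "move_arm", "kwargs": {
  "steps": [
    [9,-1,18,-0.3,15],
    [9,-1,35,-0.3,15],
    [9,-1,35,-0.3,15],
    [9,-1,35,-0.3,15],
    [9,-1,35,-0.3,15],
    [9,-1,35,-0.3,15]
  ]
}}

```text
time: 22.05
tool_pos: [0.5241, 0.1228, 0.2062]
tcp_rot: [1.936, 1.721, 0.331]
wrist_force: [0.2, 0.3, -1.5]
width: 0.272
```

```bash
python3 - <<'E'
from plan import *
p,T,s=report(); 
for n in ['wrist','top','side']: shot(n,n+'8')
report()
E
python3 w2.py wrist8 top8 side8; python3 - <<'E'
from plan import *
p,T,s=now(); 
for n in ['wrist8','top8']:
    c=load(n); P=cloud(c); ok=c['depth']>0
    ax=p+T@m_t; d=T@d_t; rel=P-ax; t=rel@d; rad=np.linalg.norm(rel-t[...,None]*d,axis=-1)
    hsv=cv2.cvtColor(c['pixels'],cv2.COLOR_RGB2HSV).astype(int); near=ok&(rad<.018)
    o=near&(hsv[...,0]<20)&(hsv[...,1]>180)&(hsv[...,2]>100)&(t>.03); print(n,'orange',o.sum(),np.percentile(t[o],[1,5,50,95,99]).round(4))
    b=near&(hsv[...,0]>100)&(hsv[...,0]<125)&(hsv[...,1]>150); print(' blue',np.percentile(t[b],[.5,99.5]).round(4))
    g=near&(t>.075)&(rad<.012); print(' tip',g.sum(),np.sort(t[g])[-5:].round(4))
    g=near&(t<-.06)&(rad<.012); print(' stub',g.sum(),np.sort(t[g])[:5].round(4)) if g.any() else 0
E
```

```text
t 22.05 roller y,u,v mm [-12.8  95.2  -0.8] axis (u,v) mrad [-3. -2.] F disp y,u,v [ 0.3 -1.4 -0.6] w 0.272
t 22.2 roller y,u,v mm [-13.1  94.5  -1.6] axis (u,v) mrad [-3. -2.] F disp y,u,v [-0.2 -0.8  0.1] w 0.275
wrist8 roller [-8.6 94.9  1.2] axis u,v mrad [-2.7 -1.8] 0.086 8095 0.0003247540579515738
 right inner n 165 y med -86.00336935778371 v ext [-44.81843459 -23.55857235] u ext [-39.94751904   8.29093227]
  Ltop 3654 y [85.  97.5] u [67.7 69.7 72.2] v [-27.2  32.8]
 red 51 y med -71.8088483049334 u 29.478687339271755 45.44345439637789 v -50.83373019337241 -41.89333056561198
top8 roller [-38.2  95.5  -0.4] axis u,v mrad [-13.  55.] 0.043 116 0.0010034869360231134
 left outer n 51 y med 108.4034347995506 v ext [-20.26749959  43.58672384]
  u ext [-23.10338849  73.93771473]
 right inner n 203 y med -85.32248765246126 v ext [-43.8803848   31.48733581] u ext [-38.6041806   36.54431564]
  Ltop 169 y [ 86.5 105.2] u [67.2 70.6 73.6] v [-28.   31.5]
  Rtop 78 y [-98.2 -89.4] u [30.8 36.2 39.7] v [-15.7  31.2]
 red 76 y med -72.42357479608924 u 23.695904423291072 79.1182817913245 v -74.21280394732145 -38.76508520488396
side8 roller [-23.   93.9  -1.2] axis u,v mrad [ 59.3 -67.2] 0.07 36 0.0006545255926002132
 left outer n 449 y med 107.10271915804731 v ext [-27.25926352  42.87219977]
  u ext [-38.25461075  69.3861804 ]
 right inner n 355 y med -84.71093929822321 v ext [-43.42849187  30.20312951] u ext [-39.4166533   28.49102602]
  Ltop 82 y [ 87.3 103.6] u [66.2 68.2 71.3] v [-28.9  30.5]
 red 35 y med -67.9608651698164 u 22.320208958666704 74.57547581112351 v -73.734713379198 -39.14910751472706
wrist8 orange 1546 [0.0602 0.0607 0.0659 0.07   0.0702]
 blue [-0.0398  0.0603]
 tip 3015 [0.1038 0.1038 0.1038 0.1038 0.1038]
top8 orange 25 [0.062  0.0625 0.0662 0.0708 0.0713]
 blue [-0.0573  0.0603]
 tip 70 [0.3867 0.3887 0.3895 0.3922 0.3955]
 stub 67 [-0.089  -0.0876 -0.0875 -0.0875 -0.0851]
```

View pics/wrist8.png

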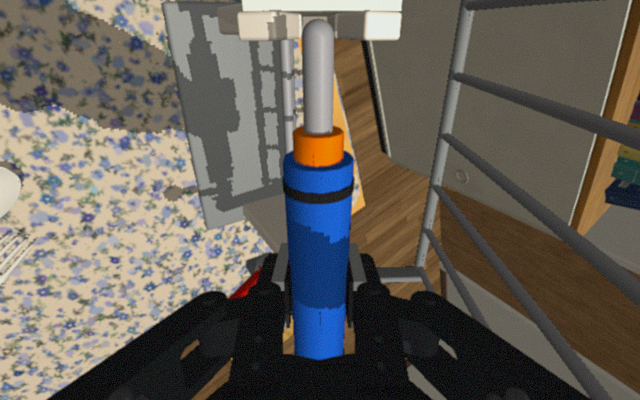

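Request:
{"fn": "move_arm", "kwargs": {
  "steps": [
    [3,0.5,17,0,15],
    [6.5,0.5,34,0,15],
    [6.5,0.5,34,0,15],
    [6.5,0.5,34,0,15],
    [6.5,0.5,34,0,15]
  ]
}}

```text
time: 22.7
tool_pos: [0.5424, 0.1214, 0.1761]
tcp_rot: [1.937, 1.722, 0.329]
wrist_force: [0.6, 0.1, -1.6]
width: 0.278
```

```bash
python3 - <<'E'
from plan import *
p,T,s=report(); print('to y-14 u60 v0',shift(-.014,.06,0,p,T).round(1))
shot('wrist','wrist9'); report()
E
python3 w2.py wrist9
```

```text
t 22.7 roller y,u,v mm [-13.2  60.    0.1] axis (u,v) mrad [-4. -2.] F disp y,u,v [ 0.1 -1.7 -0.2] w 0.278
to y-14 u60 v0 [-0.8 -0.1  0.1]
t 22.75 roller y,u,v mm [-13.1  60.1   0.3] axis (u,v) mrad [-3. -2.] F disp y,u,v [-0.8 -1.7 -0.1] w 0.276
wrist9 roller [-8.9 59.6  2.1] axis u,v mrad [-3.4 -1.3] 0.085 8088 0.00032149755866786394
 right inner n 308 y med -89.69893158478627 v ext [-20.35699763  26.44644899] u ext [18.02078474 33.49747489]
  Ltop 5651 y [79.8 94.7] u [63.6 69.7 72.6] v [-27.2  32.8]
  Rtop 153 y [-97.1 -90. ] u [30.4 34.7 37.8] v [-19.2  25.5]
 red 28 y med -76.54832307460507 u 69.63575311066477 74.79216074172606 v -62.68215506341879 -58.17822145244388
```

View pics/wrist9.png

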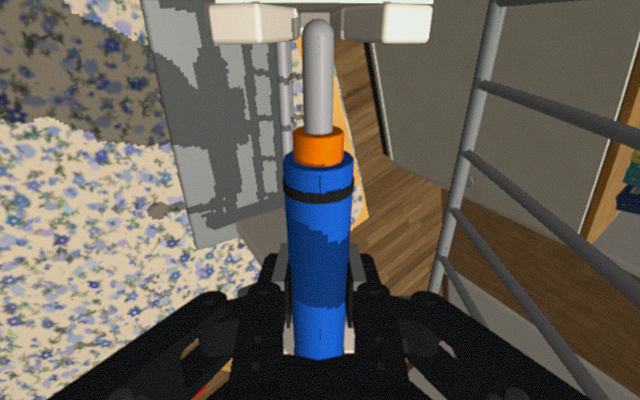

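Request:
{"fn": "move_arm", "kwargs": {
  "steps": [
    [6,0,-1,0,15],
    [12,0,-2,0,15],
    [17,0,-3,0,15],
    [22,-0.2,-4,0,15],
    [22,-0.2,-4,0,15],
    [22,-0.2,-4,0,15]
  ]
}}

```text
time: 23.35
tool_pos: [0.5438, 0.1436, 0.1753]
tcp_rot: [1.936, 1.722, 0.328]
wrist_force: [0.5, -4.0, -0.3]
width: 0.276
```

```bash
python3 - <<'E'
from plan import *
p,T,s=report(); print('to y9.5 u45 v0',shift(.0095,.045,0,p,T).round(1))
shot('wrist','wrist10'); report()
E
python3 w2.py wrist10
```

```text
t 23.35 roller y,u,v mm [ 9.1 59.2 -0.3] axis (u,v) mrad [-4. -3.] F disp y,u,v [-3.9 -0.6  0.5] w 0.276
to y9.5 u45 v0 [ 3.1 -0.2 13.9]
t 23.4 roller y,u,v mm [ 9.  59.2 -0.3] axis (u,v) mrad [-4. -2.] F disp y,u,v [-4.  -1.3 -0.4] w 0.277
wrist10 roller [13.3 58.9  1.7] axis u,v mrad [ 1.8 -1.3] 0.086 7992 0.0003227145648064372
 left outer n 1524 y med 106.36772167726316 v ext [-22.90259614  44.39361636]
  u ext [-29.81724571  71.64428298]
 right inner n 590 y med -86.0518399840771 v ext [-22.44754344  28.60609407] u ext [-0.11940183 27.74658355]
  Ltop 7884 y [83.6 99.9] u [64.2 69.5 72.2] v [-26.7  32.5]
 red 115 y med -71.89461732534934 u 49.62151559877572 69.63316820822753 v -64.32787544167469 -52.53422356759176
```

View pics/wrist10.png

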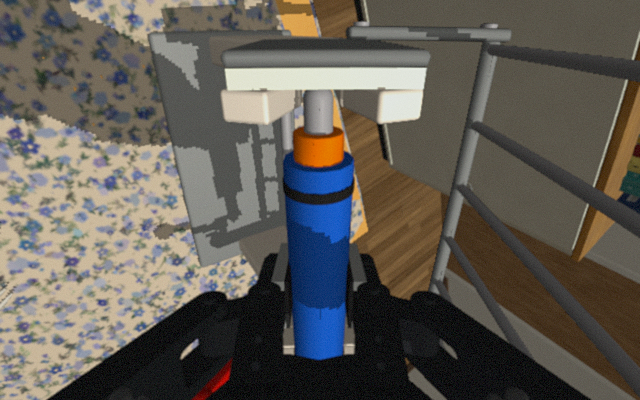

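Request:
{"fn": "move_arm", "kwargs": {
  "steps": [
    [1.5,0,7,0,15],
    [3,-0.2,14,0,15],
    [5,-0.5,24,0,15],
    [6.5,-0.7,34,0,15],
    [6.5,-0.7,34,0,15]
  ]
}}

```text
time: 23.9
tool_pos: [0.5609, 0.1416, 0.143]
tcp_rot: [1.938, 1.723, 0.324]
wrist_force: [2.1, -4.0, -2.6]
width: 0.277
```

```bash
python3 - <<'E'
from plan import *
p,T,s=report(); print('to y9 u2 v0',shift(.009,.002,0.,p,T).round(1))
shot('wrist','wrist11'); report()
E
python3 w2.py wrist11
```

```text
t 23.9 roller y,u,v mm [ 8.2 22.7 -1.5] axis (u,v) mrad [-6. -3.] F disp y,u,v [-3.8 -3.4  0.7] w 0.277
to y9 u2 v0 [ 4.7  0.8 20.2]
t 23.95 roller y,u,v mm [ 8.2 23.1 -1.3] axis (u,v) mrad [-6. -3.] F disp y,u,v [-3.3 -4.  -0.1] w 0.28
wrist11 roller [12.7 22.3  0.5] axis u,v mrad [-11.3  -0.5] 0.085 7962 0.0003283407248657017
 left outer n 2674 y med 105.8964318045572 v ext [-23.02760729  44.14104702]
  u ext [-26.9223772   71.63646134]
 right inner n 542 y med -85.79411843973972 v ext [-23.70658707  27.09585541] u ext [-33.51743284  -5.85500465]
  Ltop 16030 y [85.6 99.9] u [67.9 69.6 72.2] v [-26.5  32.4]
```

View pics/wrist11.png

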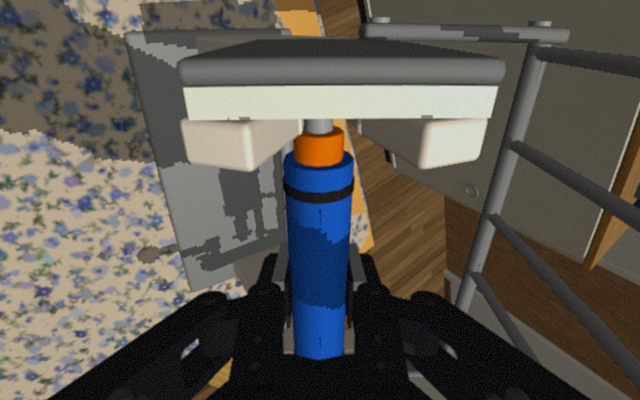

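Request:
{"fn": "move_arm", "kwargs": {
  "steps": [
    [1.5,0.5,8,0,15],
    [3.5,1,15,0,15],
    [5,1.1,22,0,15],
    [5.2,1.1,22.7,0,15],
    [5.2,1.1,22.7,0,15],
    [5.2,1.1,22.7,0,15]
  ]
}}

```text
time: 24.55
tool_pos: [0.5743, 0.1423, 0.1258]
tcp_rot: [1.937, 1.723, 0.327]
wrist_force: [-0.3, -2.9, -3.0]
width: 0.275
```

```bash
python3 - <<'E'
from plan import *
p,T,s=report(); print('to y9 u-.5 v0',shift(.009,-.0005,0.0,p,T).round(1))
shot('wrist','wrist12'); report()
E
python3 w2.py wrist12
```

```text
t 24.55 roller y,u,v mm [9.6 1.1 1.4] axis (u,v) mrad [-4. -2.] F disp y,u,v [-2.9 -2.5 -1.6] w 0.275
to y9 u-.5 v0 [-0.3 -1.5  1.6]
t 24.6 roller y,u,v mm [9.6 1.2 1.4] axis (u,v) mrad [-4. -2.] F disp y,u,v [-2.3 -4.1 -0.6] w 0.278
wrist12 roller [14.1  0.7  3.4] axis u,v mrad [-14.9  -1.9] 0.085 8105 0.00033191184231433064
 left outer n 5117 y med 105.19610238264568 v ext [-23.34605728  44.20017882]
  u ext [-36.99313119  53.50271235]
 right inner n 157 y med -85.87053901092335 v ext [-20.7376286  22.9051515] u ext [-39.90564508 -29.20934748]
```

Request:
{"fn": "move_arm", "kwargs": {
  "steps": [
    [0,-1.4,1.8,0,15],
    [0,-1.4,1.8,0,15],
    [0,-1.4,1.8,0,15]
  ]
}}

```text
time: 24.9
tool_pos: [0.5743, 0.1422, 0.1242]
tcp_rot: [1.937, 1.722, 0.328]
wrist_force: [1.4, -3.5, -2.7]
width: 0.273
```

```bash
python3 - <<'E'
from plan import *
p,T,s=report(); print('to y0 u-.5 v0',shift(.0,-.0005,0.0,p,T).round(1))
shot('side','side13'); shot('top','top13'); report()
for n,b in [('top13',(90,230,290,450)),('side13',(90,290,220,380))]:
    im=cv2.imread(f'pics/{n}.png')[b[0]:b[1],b[2]:b[3]]; cv2.imwrite(f'pics/{n}c.png',cv2.resize(im,None,fx=4 if n[0]=='t' else 3,fy=4 if n[0]=='t' else 3,interpolation=cv2.INTER_CUBIC))
E
```

```text
t 24.9 roller y,u,v mm [ 9.5 -0.4  0.6] axis (u,v) mrad [-4. -2.] F disp y,u,v [-3.4 -3.1  0. ] w 0.273
to y0 u-.5 v0 [-9.4 -0.6  1.9]
t 25.0 roller y,u,v mm [ 9.5 -0.4  0.6] axis (u,v) mrad [-4. -2.] F disp y,u,v [-2.7 -0.5 -1. ] w 0.277
```

View pics/top13c.png

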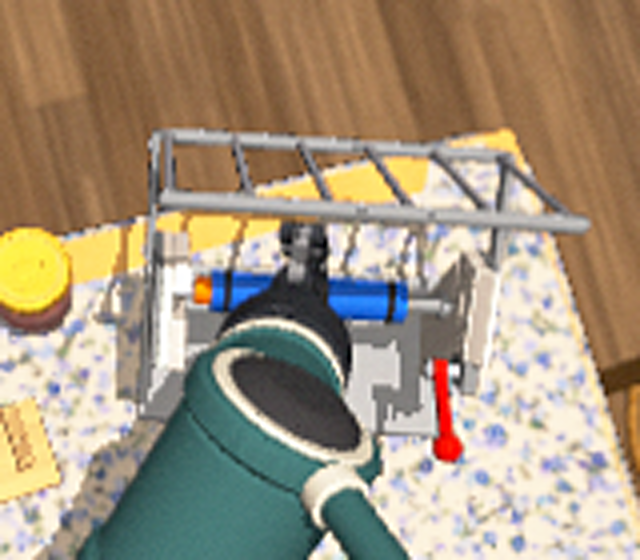

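View pics/side13c.png

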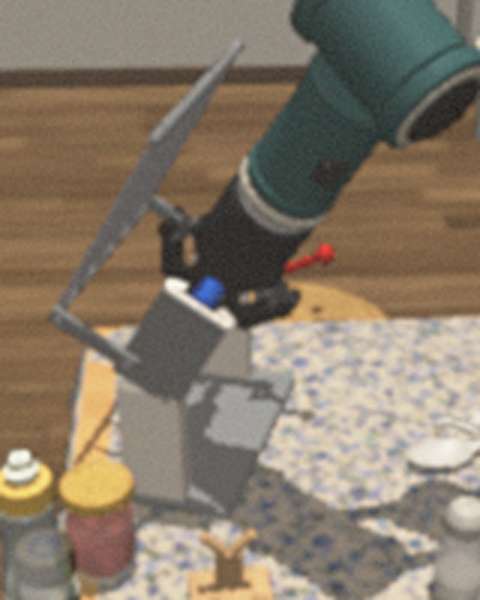

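Request:
{"fn": "move_arm", "kwargs": {
  "steps": [
    [-3,-0.4,0.6,0,15],
    [-6,-0.5,1.2,0,15],
    [-8,-0.6,1.6,0,15],
    [-8,-0.6,1.6,0,15]
  ]
}}

```text
time: 25.4
tool_pos: [0.5733, 0.1337, 0.1236]
tcp_rot: [1.937, 1.722, 0.328]
wrist_force: [0.5, -1.7, -1.4]
width: 0.273
```

```bash
python3 - <<'E'
from plan import *
p,T,s=report(); print('to y0 u-.5 v0',shift(.0,-.0005,0.0,p,T).round(1))
shot('wrist','wrist14'); shot('top','top14')
report()
E
python3 w2.py wrist14
```

```text
t 25.4 roller y,u,v mm [ 1.1 -0.6 -0.1] axis (u,v) mrad [-4. -2.] F disp y,u,v [-1.7 -1.5 -0.1] w 0.273
to y0 u-.5 v0 [-1.1  0.1  0.1]
t 25.5 roller y,u,v mm [ 1.3 -0.6 -0.2] axis (u,v) mrad [-4. -2.] F disp y,u,v [-2.  -2.2  0.2] w 0.274
wrist14 roller [ 5.2 -0.9  1.8] axis u,v mrad [-1.5 -1.4] 0.086 7981 0.00032438064089397475
 right inner n 249 y med -86.05570294864175 v ext [-21.57757659  24.3290537 ] u ext [-39.83560081 -24.25869357]
```

Request:
{"fn": "move_arm", "kwargs": {
  "steps": [
    [-1.2,0.1,0,0,15],
    [-1.2,0.1,0,0,15],
    [-1.2,0.1,0,0,30],
    [-1.2,0.1,0,0,40],
    [-1.2,0.1,0,0,55],
    [-1.2,0.1,0,0,60],
    [-1.2,0.1,0,0,60],
    [-1.2,0.1,0,0,60]
  ]
}}

```text
time: 26.3
tool_pos: [0.5733, 0.133, 0.1239]
tcp_rot: [1.937, 1.723, 0.328]
wrist_force: [0.4, 0.0, 0.8]
width: 0.603
```

```bash
python3 - <<'E'
from plan import *
p,T,s=report()
shot('wrist','wrist15'); shot('top','top15'); shot('side','side15')
for n,b in [('top15',(90,230,290,450))]:
    im=cv2.imread(f'pics/{n}.png')[b[0]:b[1],b[2]:b[3]]; cv2.imwrite(f'pics/{n}c.png',cv2.resize(im,None,fx=4,fy=4,interpolation=cv2.INTER_CUBIC))
E
python3 w2.py wrist15
```

```text
t 26.3 roller y,u,v mm [ 0.3 -0.3  0. ] axis (u,v) mrad [-4. -2.] F disp y,u,v [0.  0.5 0.7] w 0.603
wrist15 roller [ 2.6 -2.8  0.7] axis u,v mrad [-3.  -0.2] 0.088 7779 0.00033051720424847616
 right inner n 732 y med -86.05294871218457 v ext [-38.86058456  30.14631281] u ext [-39.82520433 -23.05148494]
```

View pics/wrist15.png

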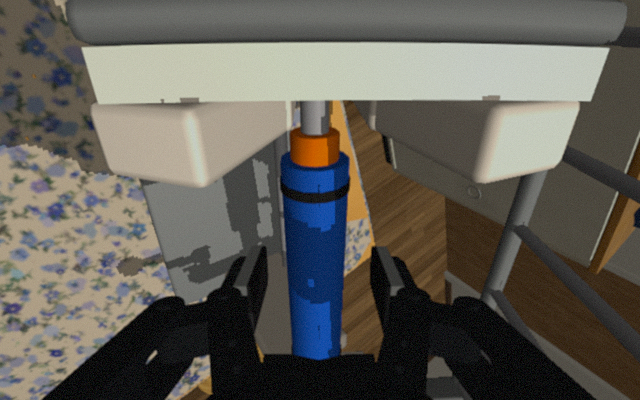

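View pics/top15c.png

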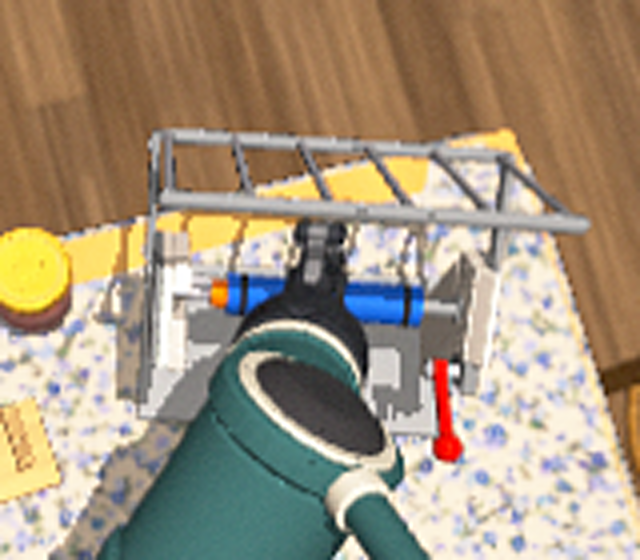

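Request:
{"fn": "move_arm", "kwargs": {
  "steps": [
    [0,0,-10,0,60],
    [0,0,-30,0,60],
    [0,0,-60,0,60],
    [0,0,-100,0,60],
    [0,0,-150,0,60],
    [0,0,-150,0,60],
    [0,0,-150,0,40],
    [0,0,-150,0,0]
  ]
}}

```text
time: 27.25
tool_pos: [0.4966, 0.1656, 0.2482]
tcp_rot: [1.937, 1.723, 0.326]
wrist_force: [0.1, -0.6, -0.5]
width: 0.266
```

```bash
cat >> plan.py <<'E'
def tcp():
    p,T,s=now(); x_,y_,u_,v_=frame(); r=p-S; F=s['wrist_force']
    print('t',s['time'],'TCP y,u,v',(np.array([r@y_,r@u_,r@v_])*1000).round(1),'F',np.array([F@y_,F@u_,F@v_]).round(1),'w',round(float(s['width']),3)); return p,T,s
def tshift(y,u,v):
    p,T,s=now(); return (T.T@(target(y/1e3,u/1e3,v/1e3)-p)*1000).round(1)
E
python3 - <<'E'
from plan import *
tcp(); print('A',tshift(-74,170,-110),'B',tshift(-74,48,-110),'C',tshift(-74,48,-20))
shot('wrist','wrist16'); shot('top','top16'); shot('side','side16')
for n,b in [('top16',(90,230,290,450)),('side16',(90,290,220,380))]:
    im=cv2.imread(f'pics/{n}.png')[b[0]:b[1],b[2]:b[3]]; cv2.imwrite(f'pics/{n}c.png',cv2.resize(im,None,fx=4 if n[0]=='t' else 3,fy=4 if n[0]=='t' else 3,interpolation=cv2.INTER_CUBIC))
E
python3 w2.py wrist16 top16 side16
```

```text
t 27.25 TCP y,u,v [ 27.1 127.7  -4.5] F [-0.5 -0.5 -0.1] w 0.266
A [-108.  -104.   -25.7] B [ -84.9 -107.9   94.1] C [-84.3 -17.9  96.9]
attempt to get argmax of an empty sequence
 left outer n 979 y med 105.51639850216421 v ext [-24.66120102  44.13863781]
  u ext [-35.68858916  71.30583991]
 right inner n 1916 y med -85.79317213661912 v ext [-30.53153217  24.16894681] u ext [-38.95463268  32.19918509]
  Ltop 2014 y [ 85.2 100. ] u [67.7 69.6 72.3] v [-26.9  32.6]
  Rtop 147 y [-97.5 -92.3] u [34.  37.3 38.3] v [-22.3  21.4]
attempt to get argmax of an empty sequence
 left outer n 50 y med 108.47385177270573 v ext [-21.60336407  43.75738752]
  u ext [-20.10597958  73.206281  ]
 right inner n 286 y med -85.45884425745918 v ext [-44.76528023  31.32786782] u ext [-38.64213233  36.65732649]
  Ltop 179 y [ 86.3 105.2] u [65.5 70.8 73.7] v [-27.6  31.2]
  Rtop 108 y [-98.  -88.1] u [30.6 36.  40. ] v [-25.9  30.8]
 red 88 y med -72.67052073569057 u 17.48901326035001 78.84578842378792 v -73.84131867315772 -31.119013372357966
attempt to get argmax of an empty sequence
 left outer n 452 y med 107.360596810886 v ext [-27.24029143  41.5478022 ]
  u ext [-39.04972053  69.0141326 ]
 right inner n 466 y med -84.73261983510847 v ext [-43.18669001  29.9588451 ] u ext [-38.69561902  34.29699095]
  Ltop 82 y [ 86.2 103.4] u [66.  68.2 70.5] v [-29.   30.5]
  Rtop 60 y [-95.1 -86.6] u [30.2 33.  36. ] v [-25.3  28.3]
 red 33 y med -68.66520420962655 u 23.373075505258107 76.88698333598076 v -73.488773733813 -41.419787138559585
```

View pics/wrist16.png

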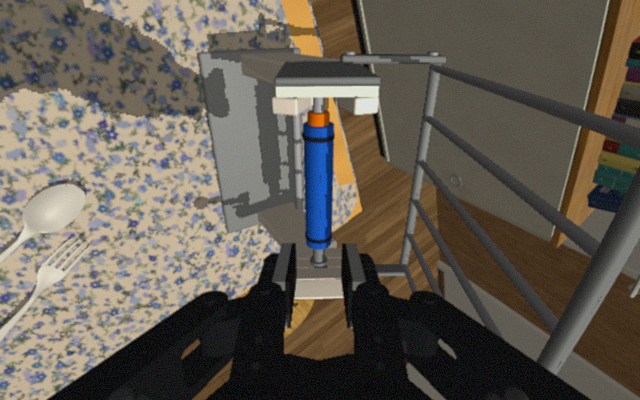

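View pics/top16c.png

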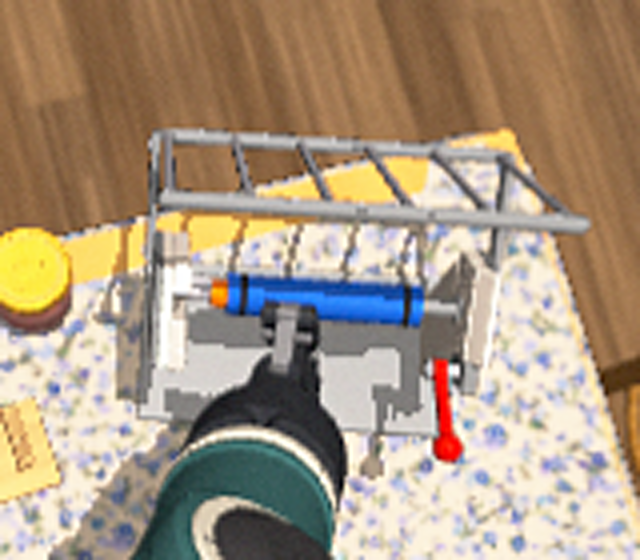

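```bash
python3 - <<'E'
from plan import *
x_,y_,u_,v_=frame(); D=lambda X:np.array([(X-S)@y_,(X-S)@u_,(X-S)@v_])*1000
for n in ['wrist16','top16']:
    c=load(n); mid,d,L,e,N=roller(c,near=S,a0=tuple(y_)); print(n,D(mid).round(1),'axis u,v mrad',np.array([d@u_,d@v_])*1000,L,N)
E
```

```text
wrist16 [-0.8 -2.9  0.6] axis u,v mrad [-1.42988625  0.78284833] 0.09524441706826761 2219
top16 [ 0.6 -1.5 -1.3] axis u,v mrad [-1.92795809 -8.20114047] 0.0938889880437315 186
```

Request:
{"fn": "move_arm", "kwargs": {
  "steps": [
    [-40,-38,-26,0,0],
    [-80,-76,-26,0,0],
    [-108,-104,-26,0,0],
    [-108,-104,-26,0,0],
    [-108,-104,-26,0,0],
    [-108,-104,-26,0,0]
  ]
}}

```text
time: 28.0
tool_pos: [0.3795, 0.0722, 0.2334]
tcp_rot: [1.937, 1.722, 0.329]
wrist_force: [-0.4, -0.4, -0.0]
width: -0.002
```

```bash
python3 - <<'E'
from plan import *
tcp(); print('B',tshift(-74,80,-108),tshift(-74,50,-108))
shot('wrist','wrist17'); tcp()
E
```

```text
t 28.0 TCP y,u,v [ -73.2  170.6 -108.1] F [-0.4  0.2 -0.3] w -0.002
B [16.3 -2.9 89. ] [ 22.   -3.9 118.5]
t 28.05 TCP y,u,v [ -72.9  170.7 -107.7] F [ 0.5 -0.   0.8] w 0.002
```

View pics/wrist17.png

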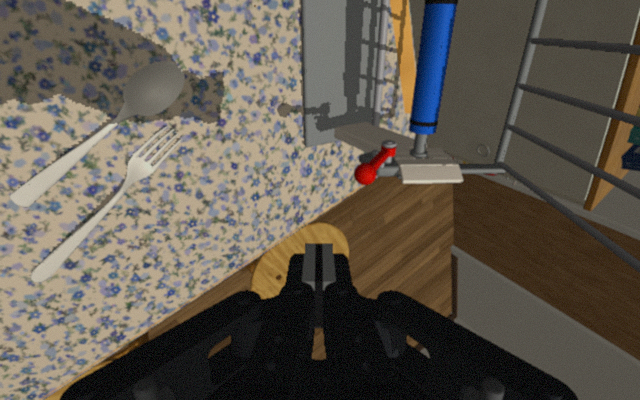

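```bash
python3 - <<'E'
from plan import *
x_,y_,u_,v_=frame(); c=load('wrist17'); P=cloud(c); px=c['pixels'].astype(int)
r=(px[...,0]>120)&(px[...,1]<60)&(px[...,2]<60)&(c['depth']>0)
Y=np.stack([(P-S)@k for k in (y_,u_,v_)],-1)*1000; q=Y[r]; print(len(q),q.min(0),q.max(0))
k=q[q[:,2]<-62]; print('knob surf mean',k.mean(0),len(k), 'expected centre -74,67.7,-69')
E
```

```text
410 [ -658.29286322 -1109.27659961   -72.33015592] [-66.48282832  76.7558765  211.30799857]
knob surf mean [-73.05664983  74.11651112 -66.78495715] 212 expected centre -74,67.7,-69
```

Request:
{"fn": "move_arm", "kwargs": {
  "steps": [
    [8,-1,45,0,0],
    [16,-3,85,0,0],
    [22,-4,118,0,0],
    [22,-4,118,0,0],
    [22,-4,118,0,0]
  ]
}}

```text
time: 28.55
tool_pos: [0.4389, 0.0677, 0.1281]
tcp_rot: [1.937, 1.724, 0.323]
wrist_force: [0.3, 0.2, 0.5]
width: -0.001
```

```bash
python3 - <<'E'
from plan import *
tcp(); print('C',tshift(-74,50,-60),tshift(-74,50,-20))
E
```

```text
t 28.55 TCP y,u,v [ -74.2   49.6 -109.2] F [0.2 0.3 0.5] w -0.001
C [ 0.4 49.2  1. ] [ 0.6 89.2  2.1]
```

Request:
{"fn": "move_arm", "kwargs": {
  "steps": [
    [0,8,0,0,0],
    [0,16,0,0,0],
    [0,24,0,0,0],
    [0,32,0.5,0,0],
    [0,40,1,0,0],
    [0.5,49,1,0,0],
    [0.5,49,1,0,0]
  ]
}}

```text
time: 29.25
tool_pos: [0.4824, 0.0655, 0.1554]
tcp_rot: [1.936, 1.721, 0.331]
wrist_force: [-0.8, -0.3, -0.2]
width: -0.001
```

```bash
python3 - <<'E'
from plan import *
tcp(); print('C',tshift(-74,50,-20))
for n in ['top','side']: shot(n,n+'18')
for n,b in [('top18',(90,230,290,450)),('side18',(90,290,220,380))]:
    im=cv2.imread(f'pics/{n}.png')[b[0]:b[1],b[2]:b[3]]; cv2.imwrite(f'pics/{n}c.png',cv2.resize(im,None,fx=4 if n[0]=='t' else 3,fy=4 if n[0]=='t' else 3,interpolation=cv2.INTER_CUBIC))
tcp()
E
```

```text
t 29.25 TCP y,u,v [-73.7  51.4 -57.9] F [-0.3  0.2 -0.7] w -0.001
C [ 0.3 37.8  2.8]
t 29.35 TCP y,u,v [-74.1  51.  -59.8] F [ 0.8  0.5 -1.2] w -0.003
```

View pics/side18c.png

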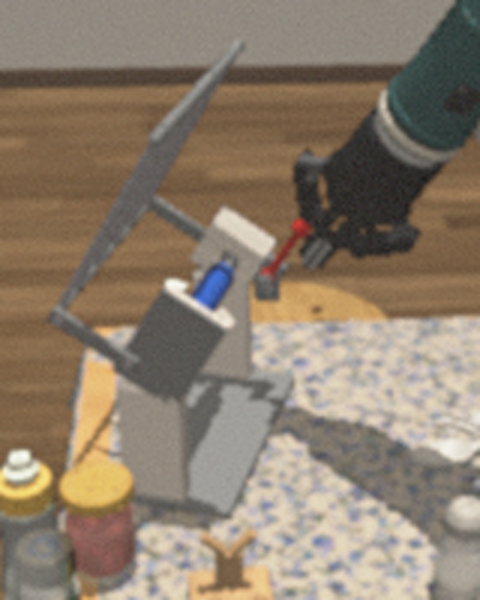

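Request:
{"fn": "move_arm", "kwargs": {
  "steps": [
    [0,8,0.5,0,0],
    [0,16,1,0,0],
    [0,24,2,0,0],
    [0,32,2.5,0,0],
    [0,40,3,0,0],
    [0,45,3,0,0],
    [0,45,3,0,0]
  ]
}}

```text
time: 30.05
tool_pos: [0.5214, 0.0622, 0.176]
tcp_rot: [1.937, 1.721, 0.329]
wrist_force: [-0.4, 0.0, -0.1]
width: 0.004
```

```bash
python3 - <<'E'
from plan import *
tcp()
for n in ['top','side']: shot(n,n+'19')
for n,b in [('top19',(90,230,290,450)),('side19',(90,290,220,380))]:
    im=cv2.imread(f'pics/{n}.png')[b[0]:b[1],b[2]:b[3]]; cv2.imwrite(f'pics/{n}c.png',cv2.resize(im,None,fx=4 if n[0]=='t' else 3,fy=4 if n[0]=='t' else 3,interpolation=cv2.INTER_CUBIC))
tcp()
E
```

```text
t 30.05 TCP y,u,v [-74.5  49.7 -13.7] F [ 0.   0.1 -0.4] w 0.004
t 30.15 TCP y,u,v [-74.8  49.4 -15.2] F [-1.1 -0.4  0.5] w -0.003
```

View pics/side19c.png

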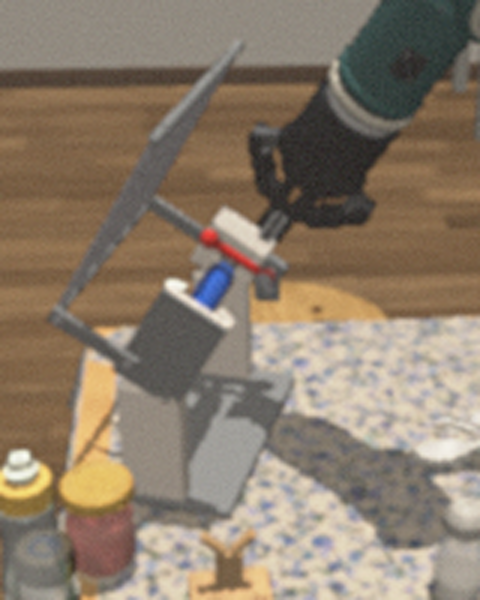

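View pics/top19c.png

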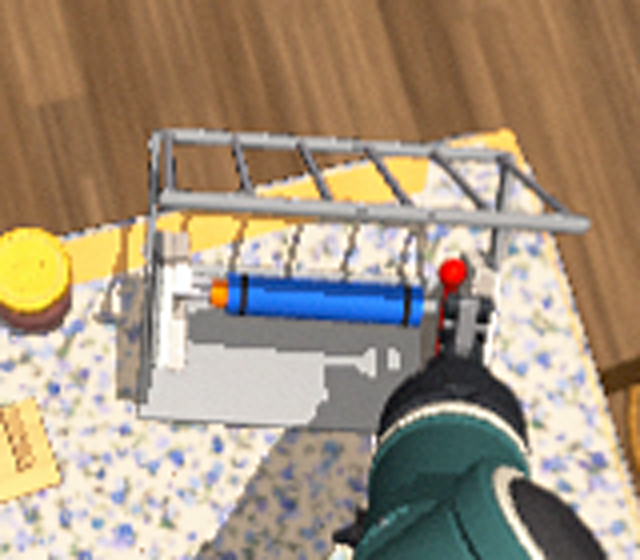

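Request:
{"fn": "move_arm", "kwargs": {
  "steps": [
    [0,-5,-20,0,0],
    [0,-20,-60,0,0],
    [0,-40,-110,0,0],
    [0,-60,-150,0,0],
    [0,-60,-150,0,0],
    [0,-60,-150,0,0],
    [0,-60,-150,0,0]
  ]
}}

```text
time: 30.85
tool_pos: [0.3933, 0.098, 0.2674]
tcp_rot: [1.937, 1.723, 0.326]
wrist_force: [0.7, -0.5, 0.4]
width: 0.002
```

```bash
python3 - <<'E'
from plan import *
tcp()
for n in ['wrist','top','side']: shot(n,n+'20')
x_,y_,u_,v_=frame(); D=lambda X:np.stack([(X-S)@k for k in (y_,u_,v_)],-1)*1000
for n in ['wrist20','top20','side20']:
    c=load(n); P=cloud(c); px=c['pixels'].astype(int); Y=D(P)
    try:
        mid,d,L,e,N=roller(c,near=S,a0=tuple(y_)); print(n,D(mid).round(1),'axis u,v mrad',(np.array([d@u_,d@v_])*1000).round(1),round(L,4),N)
    except Exception as e: print(n,e)
    r=(px[...,0]>100)&(px[...,1]<60)&(px[...,2]<60)&(np.linalg.norm(Y-np.array([-74,14,-10]),axis=-1)<70)
    q=Y[r]; print(' red n',len(q),'y',np.median(q[:,0]).round(1) if len(q) else 0)
    if len(q)>10:
        k=q[q[:,2]>np.percentile(q[:,2],70)].mean(0); b=q[q[:,2]<np.percentile(q[:,2],30)].mean(0); print(' knob-end',k.round(1),'pivot-end',b.round(1),'catch angle',np.radians(60)*0+ (np.arctan2(k[2]-b[2],k[1]-b[1])+np.radians(30)))
# bystanders
c0=load('top0');c1=load('top20')
for nm,(u,v) in {'jar':(297,156),'spice':(260,156),'shaker':(307,266)}.items(): print(nm,cloud(c0)[v,u].round(3),cloud(c1)[v,u].round(3))
for n,b in [('top20',(90,230,290,450))]:
    im=cv2.imread(f'pics/{n}.png')[b[0]:b[1],b[2]:b[3]]; cv2.imwrite(f'pics/{n}c.png',cv2.resize(im,None,fx=4,fy=4,interpolation=cv2.INTER_CUBIC))
E
```

```text
t 30.85 TCP y,u,v [-46.6 193.9 -80.6] F [-0.5 -0.1  0.8] w 0.002
wrist20 [-0.9 -2.8  0.6] axis u,v mrad [-1.8 -3.6] 0.0953 2170
 red n 496 y -73.5
 knob-end [-72.6  19.5  25.5] pivot-end [-74.2  17.8 -29.1] catch angle 2.0628488128367355
top20 [ 0.7 -1.7 -1.1] axis u,v mrad [4.2 2.4] 0.0937 266
 red n 116 y -72.8
 knob-end [-73.3  20.9  26.3] pivot-end [-73.   18.4 -28.3] catch angle 2.047830962068822
side20 [-21.4  -4.2  -1. ] axis u,v mrad [ 3.9 46.5] 0.05 31
 red n 32 y -69.7
 knob-end [-66.8  16.   23.6] pivot-end [-70.7  14.7 -12.8] catch angle 2.0596498973546264
jar [0.598 0.32  0.085] [0.597 0.32  0.086]
spice [0.592 0.414 0.104] [0.591 0.413 0.107]
shaker [0.313 0.292 0.091] [0.313 0.292 0.09 ]
```

View pics/top20c.png

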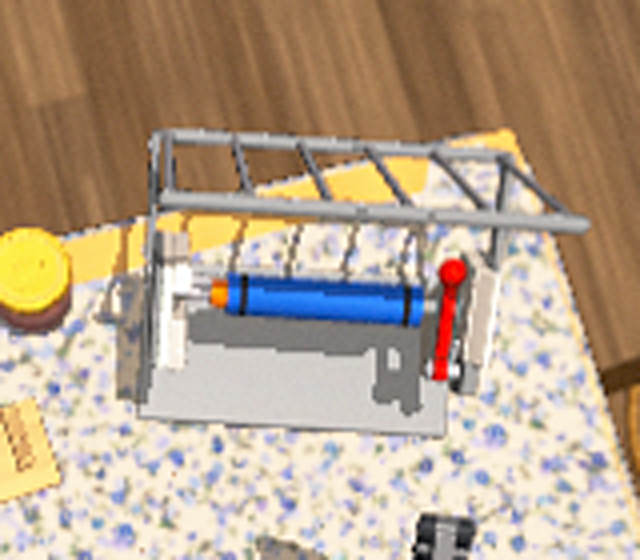

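View pics/wrist20.png

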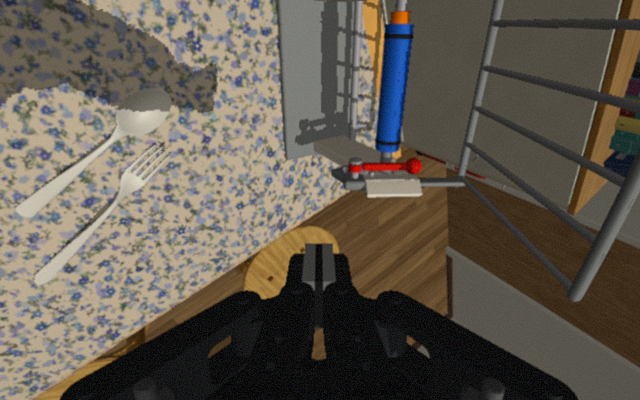

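```bash
python3 - <<'E'
from plan import *
x_,y_,u_,v_=frame()
for n in ['wrist20','wrist16','top20']:
    c=load(n); P=cloud(c); Y=np.stack([(P-S)@k for k in (y_,u_,v_)],-1)*1000
    hsv=cv2.cvtColor(c['pixels'],cv2.COLOR_RGB2HSV).astype(int); near=(c['depth']>0)&(np.hypot(Y[...,1]+2,Y[...,2])<20)
    o=near&(hsv[...,0]<20)&(hsv[...,1]>180)&(hsv[...,2]>100)&(Y[...,0]>40); b=near&(hsv[...,0]>100)&(hsv[...,0]<125)&(hsv[...,1]>150)
    print(n,'sleeve y',np.percentile(Y[o][:,0],[2,98]).round(1) if o.any() else None,'barrel',np.percentile(Y[b][:,0],[.5,99.5]).round(1))
s=bot.read_state(); print(s['joint_vel'].round(3)); print(bot.finish_job())
E
```

```text
wrist20 sleeve y [60.3 68.4] barrel [-59.1  58. ]
wrist16 sleeve y [59.8 69. ] barrel [-59.2  58.9]
top20 sleeve y [61.4 69.1] barrel [-58.2  59.7]
[ 0.     0.005 -0.006 -0.001  0.004  0.002]
the job is handed in; nothing more can be done
None
```

The roller is in the dispenser with the catch shut across its neck, and I handed the job in at about 31 s of the 61 s allowed.

**What I did**
- **Tilt:** the moves only shift the tool and turn it about its own axis. To get the 30° tilt I pushed the arm against its reach limit in short calls.
- **Pick:** I gripped the roller on its stand at about 90 N and lifted it off. The roller lay about 22° off the dispenser's direction. I corrected that with a second reach-limit tilt of about 11° out to the right, then turned the tool to line it up.
- **Fit:** I put the plunger in the channel mouth and pressed left about 20 mm (about 4 N on the wrist). I then slid it down, let it spring back to the right, and let go.
- **Catch:** with the fingers shut I pushed the knob back past its centre, and it snapped shut.

**Last checks from the camera images**
- **Roller:** its middle is about 2 mm from the seat and parallel to the dispenser within about 5 mrad. Its barrel runs from about −59 to +59 mm, so both ends should be in their recesses. I could not see the ends inside the recesses directly.
- **Catch:** about 2.05 rad by three cameras; it needs more than 1.9.
- **Jam jar, spice jar and shaker:** within 3 mm of their starting positions, which is within measuring error.
- **Robot:** clear of everything and practically still.

**What disagreed**
- **Force spike:** the wrist force read about 80 N once, when the arm ran into a joint limit at speed. The limit is 120 N and the images showed no contact.
- **Camera differences:** the cameras differed by 1–3 mm, so I aligned the roller against the cheek in the same picture.
- **Side camera:** its last roller reading (21 mm off along the axis) came from only 31 visible pixels, so I disregarded it.

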